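# Refit a washed knob on the gas cooker and hold it pressed

### The arm

A 6-joint arm with a two-finger parallel gripper is mounted at the origin on the work surface. World frame = base frame: x ahead of the robot, y to its left, z up, the work surface at z = 0. Lengths are in m, angles in degrees, forces in N, time in s.
With the tool pointing down it reaches from about 0.4 to 0.825 m from the base axis. Payload 7 kg.
Tool frame: the origin (TCP) lies on the centre line of the jaws, within the pads' length; the fingertips stand 25 mm ahead of it and the grasp point (between the pads) lies 6 mm ahead of it; x points along the fingers, z is the direction in which the jaws open and shut, and the axes are right-handed (so a half turn about x gives the same grasp; the last joint's range is limited). The gripper opens to 88 mm and grips with 3 to 60 N. Pads are 19 mm wide; open, the fingers measure 130 mm over their backs; the gripper's body (78 mm by 193 mm) begins 47 mm behind the grasp point.
Start: joints at [81.423, 20.546, 0.682, 0, -70.136, -16.507], TCP at [0.286, 0.611, 0.252] pointing down, gripper open.
Joint ranges: [-176.03, 176.03], [-82.01, 121.73], [-58.28, 71.71], [-173.87, 95.51], [-174.79, -0.11], [-173.66, 173.66]. Speed limits (degrees/s): [136.94, 136.94, 172.46, 180, 180, 180].

### API

Orientations are given as [roll, pitch, yaw] about the fixed x, y, z axes, in that order (R = Rz(yaw) Ry(pitch) Rx(roll)).
In Python, from plant import ctrl gives the robot as it stands. The module is installed in compiled form; this text tells all that it offers.
- The arm moves only by the tool send_rows, never from a script. Its argument "deltas" is a list of rows, each an object of numbers: "dx", "dy", "dz": the shift along the tool's x, y, z in mm; "ax", "ay", "az": the turn, a rotation vector about the tool's x, y, z in units of 5 degrees (1.0 is 5 degrees); "fingers": the opening, from 0 (shut) to 1 (fully open). A call has 1 to 12 rows; each row shifts and turns the commanded pose from where the row before left it, along the tool's axes as they then stand; what a row does not reach is not made up. A row lasts 1/8 s, in which the tool goes at most 62.5 mm and 10.7 degrees, less where a joint would pass 70% of its speed; a pose out of reach is approached as far as the arm can. A call with a gripper value outside its range is refused whole. The fingers move at their own pace and stop on an object; the grip force is fixed at half the most. Time passes only in rows, so rows that do not move let the fingers close. It gives the time, the measured TCP pose, the force and the opening at its end, in the units of the state.
- ctrl.get_obs(): the state, without advancing time (a new reading comes with each control period).
- ctrl.snapshot(name): name is "scene" or "top" or "wrist"; returns a dict with "image" (384x512x3 uint8, blue, green, red), "fx", "fy", "cx", "cy" (pixels), "R" (3x3) and "t" (3): a world point X has camera coordinates R X + t; the wrist camera has in their place "hand_eye" (4x4, takes a point from camera to tool coordinates, whose origin is the TCP and whose axes are the tool frame's). Camera axes: x right, y down, z forward; pixel columns grow to the right and rows downward; lengths in m; the calibration is good to about 2 mm. A picture is of the moment at which its call begins: read the wrist's pose just before it. There is no depth.
- ctrl.close_job(): hands the job in, once; it reports no verdict.
The state is a dict: "clock": time; "joint_pos": joint angles; "qvel": joint speeds; "tau": joint torques, N m; "tool_pos": TCP position; "orientation": TCP orientation; "force": force on the tool from outside, world axes, zero at the start; "moment": the same for the moment, N m; "opening": finger opening in m.
Only numpy, scipy, OpenCV 4.12 (cv2) and the standard library are available. Lean on these libraries where they do the work, as an engineer would, in place of code of your own. Each camera call takes 0.05 s, during which the arm holds its last target.

### The job

The gas cooker's red knob is in the lower of the two stacked black baskets: lift the upper basket off by its handle and stand it in the middle of the round wooden board. Then take the knob, turn it so that its D-shaped socket matches the flat on the cooker's brass spindle, push it fully home on the spindle and press it right down against the spring, as one does to light the ring. Finish like that, with the hand still holding the knob pressed down, and leave the cup, bowl, jar and pestle where they are.

Things in the scene. Friction and masses are not known exactly. Their poses are not given: they have to be found in the camera images.
- basket_handle (a point): Centre of the upper basket's handle: a level green bar 14 mm wide and high, 180 mm long along y, over the basket's middle, 40 mm free below it; grip it across x. Basket: black, 190 mm square, 0.2 to 0.45 kg, underside 106 mm below this point; z up. At the start it stands on the lower basket's rim, its 150 mm square foot reaching 8 mm inside.
- board_top (a point): Centre of the top face of a fixed round board of light wood, 210 mm across and 12 mm high, lying on the cement. With the basket standing on it the handle's centre is 106 mm above this point.
- upper_basket: The upper black basket itself; origin at the centre of its underside, z up, same axes as basket_handle.
- lower_basket: The lower black basket, 190 mm square outside, 180 mm inside, 60 mm high, floor 5 mm thick, no handle, about 0.6 kg, loose on the cement. Origin at the centre of its underside. The knob stands on its floor.
- knob_centre (a point): Centre, half-way up, of the red knob, 38 mm high, 50 g, upright: round skirt 46 mm across, 17.5 mm high; on it a bar grip 14 mm wide (y), 44 mm long (x), up to the top. May be gripped hard. D-socket in the underside 16 mm deep, 17.8 mm across, flat 3.5 mm from the axis on the +x side, mouth flared. White line on the bar runs from the middle to the +x end (flat side).
- knob: The same red knob as a body; origin at the centre of its underside, same axes as knob_centre. Once fully home, its underside is 16 mm below spindle_tip.
- spindle_tip (a point): Centre of the top end of the cooker's upright brass D-spindle, 16 mm across, flat 2.5 mm from the axis on the +x side, top 3 mm tapered, z up. It stands 24 mm clear of a black collar 50 mm across on the grey cooker; a white stripe on the collar points to the flat's side. Turns stiffly with the collar. The pan support behind it, 60 mm away, is 7 mm higher.
- collar_stripe (a point): Outer end of the white stripe on the black collar under the spindle, on the side of the spindle's flat: 25 mm out from the spindle's axis along spindle_tip's +x, 24 mm below the tip. The collar does not sink when the spindle is pressed.
- spindle (a joint): How far the spindle is pressed down: 0 = up, 0.006 m = at the stop. A spring pushes it up with about 5 N at the start and 12 N at the stop.
- cup: Stainless steel cup, 76 mm across, 85 mm high; origin at the centre of its underside. To be left alone.
- bowl: White enamel bowl, 140 mm across, 55 mm high; origin at the centre of its underside. To be left alone.
- jar: Orange plastic jar with a white cap, 84 mm across, 120 mm high; origin at the centre of its underside. To be left alone.
- pestle: Short wooden pestle lying on the cement, 180 mm long (its x axis), 56 mm thick; origin under its middle. To be left alone.
Mind the look-alikes: they are no part of the job. Of the things shaped like the part that bears board_top, the wooden one is meant.

How it is judged:
By the outcome, as a careful person would: the job done as asked, in the order asked, and still so for the second after the job is handed in, while the arm keeps its last pose, push and grip.
It also fails if it takes over 58 s, if anything falls off the work surface, if the arm or the gripper's body presses on something with over 40 N, if the wrist force passes 120 N, or if a joint passes its speed limit or range.

## Working session

There is one attempt and no reset: what is moved stays moved. The work goes in short steps, Python scripts to look and compute and a tool call to move; the robot and the scene stay as the last step left them, time stands still between calls to the robot, and variables do not carry over. Pictures are saved under pics/ and viewed, and the job is handed in when it is done.

Besides the shell and the picture viewer there is one more tool, called after "Call:" in YAML: its name, and indented under it one key for each argument. send_rows: Moves the arm, as the interface text tells. Its arguments: {"type":"object","properties":{"deltas":{"type":"array","items":{"type":"object","properties":{"dx":{"type":"number"},"dy":{"type":"number"},"dz":{"type":"number"},"ax":{"type":"number"},"ay":{"type":"number"},"az":{"type":"number"},"fingers":{"type":"number"}}}}},"required":["deltas"]}

```bash
mkdir -p pics
cat > h.py <<'E'
import numpy as np, cv2, json
from scipy.spatial.transform import Rotation as Ro
from plant import ctrl
def Rt(o): return Ro.from_euler('xyz',o,degrees=True).as_matrix()
def snap(name,fn):
    o=ctrl.get_obs(); s=ctrl.snapshot(name); cv2.imwrite('pics/'+fn+'.png',s['image'])
    K=np.array([[s['fx'],0,s['cx']],[0,s['fy'],s['cy']],[0,0,1.]])
    if name=='wrist':
        T=np.eye(4);T[:3,:3]=Rt(o['orientation']);T[:3,3]=o['tool_pos'];C=T@np.array(s['hand_eye'])
    else:
        C=np.eye(4);R=np.array(s['R']);C[:3,:3]=R.T;C[:3,3]=-R.T@np.array(s['t'])
    np.savez('pics/'+fn+'.npz',K=K,C=C); return s['image'],K,C
def load(fn):
    d=np.load('pics/'+fn+'.npz'); return cv2.imread('pics/'+fn+'.png'),d['K'],d['C']
def ray(K,C,uv):
    d=C[:3,:3]@np.linalg.inv(K)@np.array([uv[0],uv[1],1.]); return C[:3,3],d/np.linalg.norm(d)
def onz(K,C,uv,z):
    p,d=ray(K,C,uv); return p+d*(z-p[2])/d[2]
def proj(K,C,X):
    c=C[:3,:3].T@(np.array(X)-C[:3,3]); return (K@c/c[2])[:2]
def tri(*a):
    A=np.zeros((3,3));b=np.zeros(3);L=[]
    for K,C,uv in a:
        p,d=ray(K,C,uv);M=np.eye(3)-np.outer(d,d);A+=M;b+=M@p;L.append((p,d))
    x=np.linalg.solve(A,b); return x,[np.linalg.norm(np.cross(x-p,d)) for p,d in L]
def big(img,roi,f,fn):
    x0,y0,x1,y1=roi; cv2.imwrite('pics/'+fn+'.png',cv2.resize(img[y0:y1,x0:x1],None,fx=f,fy=f,interpolation=cv2.INTER_CUBIC))
E
python3 - <<'E'
from h import *
np.set_printoptions(precision=4,suppress=True)
for n in ['scene','top','wrist']:
    i,K,C=snap(n,n+'0'); print(n,C,K[0,0]); big(i,(0,0,512,384),1.5,n+'0b')
print(ctrl.get_obs())
E
```

```text
scene [[ 0.028   0.6265 -0.7789  1.4478]
 [ 0.9994 -0.0315  0.0105 -0.1864]
 [-0.018  -0.7788 -0.6271  0.863 ]
 [ 0.      0.      0.      1.    ]] 420.27831516811443
top [[ 0.0264 -0.9964  0.0811  0.4144]
 [-0.9996 -0.0272 -0.0083 -0.1402]
 [ 0.0104 -0.0808 -0.9967  1.3784]
 [ 0.      0.      0.      1.    ]] 348.01971917044875
wrist [[-0.4234 -0.8682 -0.2589  0.3571]
 [-0.9059  0.4063  0.1191  0.5802]
 [ 0.0018  0.285  -0.9585  0.3836]
 [ 0.      0.      0.      1.    ]] 286.700140095868
{'clock': 0.15, 'joint_pos': array([ 81.423 ,  20.5805,   0.6472,  -0.0134, -70.1365, -16.5063]), 'qvel': array([ 0.0841, -0.1359,  0.0795,  0.1166, -0.0399, -0.0114]), 'tau': array([ -0.0016, -58.3276,  29.3292,   7.0012,   0.0088,  -0.0001]), 'tool_pos': array([0.286 , 0.611 , 0.2509]), 'orientation': array([   6.2639,   89.9291, -108.8239]), 'force': array([ 1.2274, -0.9562, -0.3723]), 'moment': array([0.0056, 0.0356, 0.0247]), 'opening': 0.08788414179495718}
```

View pics/scene0b.png

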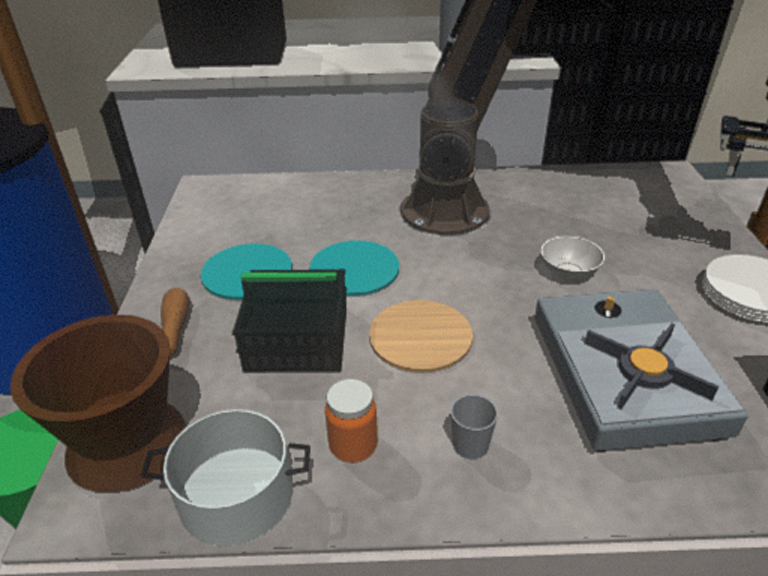

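View pics/top0b.png

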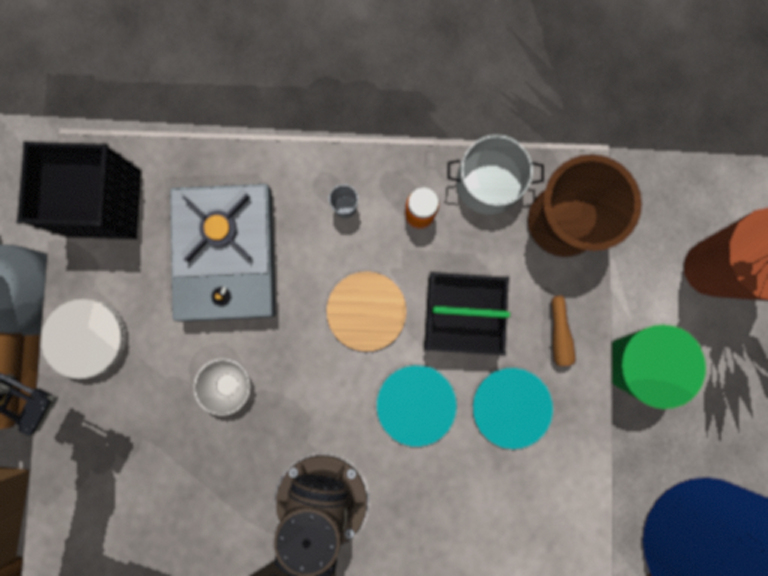

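View pics/wrist0b.png

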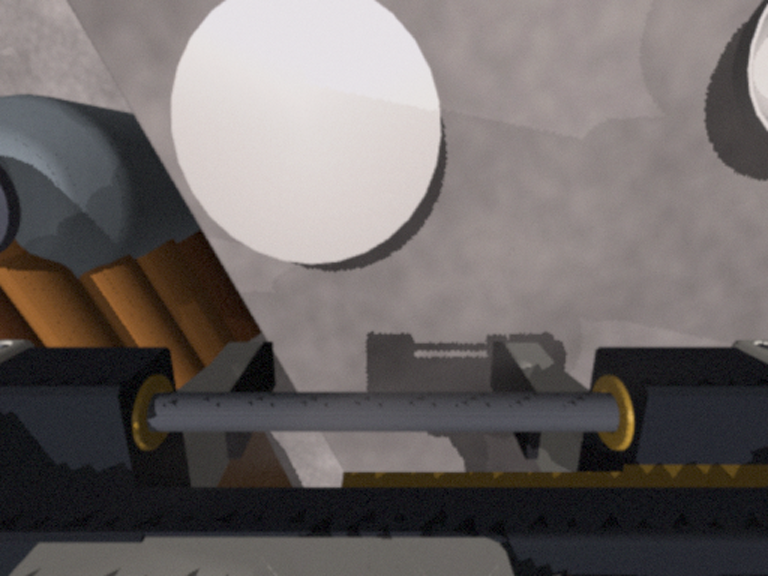

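The scene view shows the stacked baskets with the green handle at px (290,275) of the 1.5x picture. In the top view they are at (470,312), the wooden board is at (366,311), and the cooker spindle and collar are at (221,296).

- **Board look-alikes:** two teal discs at top view (416,405) and (512,408), and the white plates at (82,340). I choose the wooden disc.
- **Basket look-alike:** the single black basket at (65,185), which has no green handle. I choose the one with the handle.
- **Spindle look-alike:** the orange burner cap at (217,227). I choose the brass piece on the collar.

Next I measure and check the crops.

```bash
cat > m1.py <<'E'
from h import *
np.set_printoptions(precision=4,suppress=True)
S=load('scene0');T=load('top0')
def comp(img,lo,hi,roi):
    h=cv2.cvtColor(img,cv2.COLOR_BGR2HSV);m=cv2.inRange(h,lo,hi);mm=np.zeros_like(m);x0,y0,x1,y1=roi;mm[y0:y1,x0:x1]=m[y0:y1,x0:x1]
    n,l,st,c=cv2.connectedComponentsWithStats(mm);k=1+np.argmax(st[1:,4]);return (l==k).astype(np.uint8),c[k],st[k]
# handle
for nm,(i,K,C),roi in [('s',S,(140,170,250,220)),('t',T,(270,180,360,230))]:
    m,c,st=comp(i,(45,80,40),(85,255,255),roi)
    r=cv2.minAreaRect(cv2.findContours(m,0,2)[0][0]);print(nm,c,st,r); 
    if nm=='s': cs=c
    else:
        ct=c; b=cv2.boxPoints(r); print([onz(K,C,p,.158) for p in b])
print('handle',tri((S[1],S[2],cs),(T[1],T[2],ct)))
print('board')
for (i,K,C),roi in [(S,(240,195,330,250)),(T,(210,175,275,240))]:
    m,c,st=comp(i,(8,50,80),(28,255,255),roi)
    cn=max(cv2.findContours(m,0,1)[0],key=cv2.contourArea).reshape(-1,2)
    P=np.array([onz(K,C,p,.012) for p in cn]); (q,rad)=cv2.minEnclosingCircle(P[:,:2].astype(np.float32)); print(st,q,rad,P.mean(0))
big(T[0],(125,175,175,220),14,'ctop'); big(S[0],(380,185,440,225),12,'cscene'); big(T[0],(270,170,350,250),8,'cbas')
E
python3 m1.py
```

```text
s [192.5779 184.0384] [161 180  64   9 443] ((192.49581909179688, 184.2900848388672), (7.638472080230713, 63.087379455566406), 88.85424041748047)
t [312.9912 207.386 ] [288 203  52  10 342] ((313.4728088378906, 207.39466857910156), (51.291954040527344, 6.777006149291992), 3.9451863765716553)
[array([ 0.4789, -0.2573,  0.158 ]), array([ 0.5027, -0.2585,  0.158 ]), array([ 0.4952, -0.439 ,  0.158 ]), array([ 0.4713, -0.4376,  0.158 ])]
handle (array([ 0.4873, -0.3488,  0.1557]), [np.float64(0.002047093153290558), np.float64(0.0020470931532906586)])
board
[ 246  200   69   49 2663] (0.5001501441001892, -0.10101695358753204) 0.10992196947336197 [ 0.5026 -0.1016  0.012 ]
[ 217  180   54   55 2326] (0.4897206425666809, -0.09918806701898575) 0.10745710134506226 [ 0.4898 -0.0991  0.012 ]
```

View crops.

View pics/ctop.png

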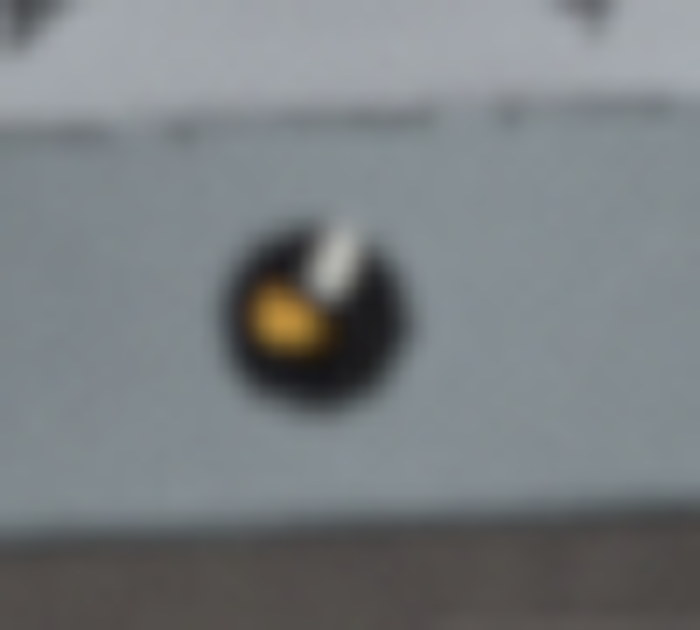

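View pics/cscene.png

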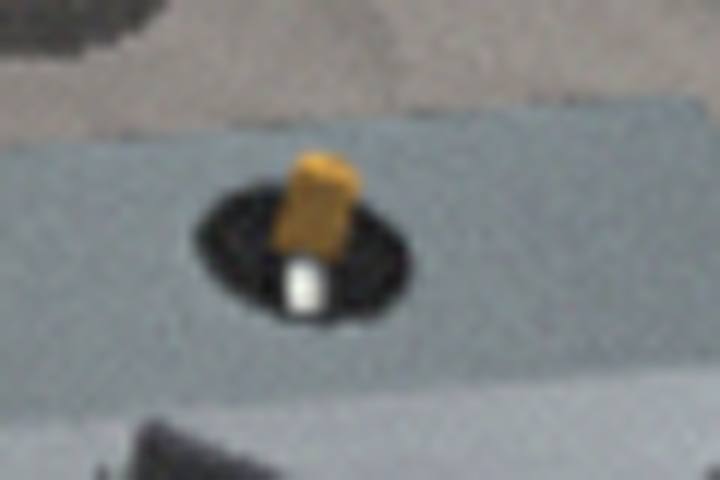

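View pics/cbas.png

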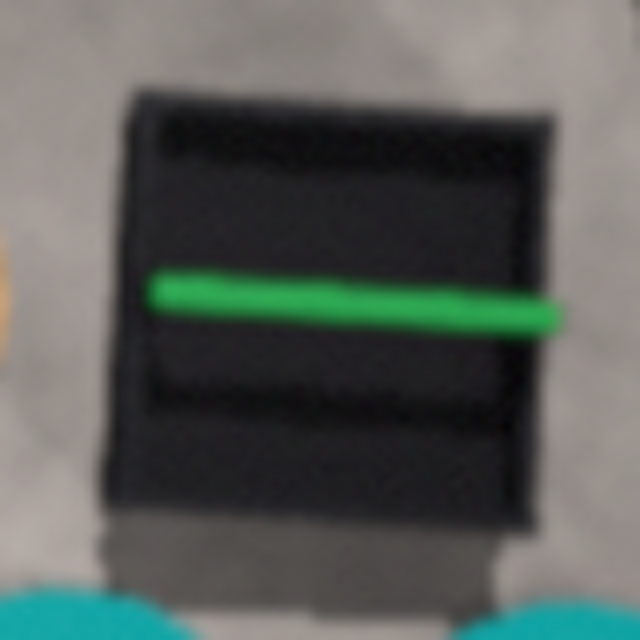

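```bash
cat >> h.py <<'E'
def plan(xyz,yaw,mir=0,cur=None):
    """rows needed: tool down, tool z axis along world angle yaw (deg). prints tool-frame shift and ax turn"""
    o=ctrl.get_obs(); R=Rt(o['orientation']); p=np.array(o['tool_pos'])
    d=R.T@(np.array(xyz)-p)*1000
    z=np.array([np.cos(np.radians(yaw)),np.sin(np.radians(yaw)),0]); x=np.array([0,0,-1.]); Rg=np.c_[x,np.cross(z,x),z]
    rv=Ro.from_matrix(R.T@Rg).as_rotvec(degrees=True)
    print('shift mm',d.round(1),'turn units',(rv/5).round(2),'deg',rv.round(2))
def st():
    o=ctrl.get_obs();R=Rt(o['orientation']);print('t',round(o['clock'],2),'pos',np.round(o['tool_pos'],4),'zaxis yaw',round(np.degrees(np.arctan2(R[1,2],R[0,2])),2),'xax',R[:,0].round(3),'F',np.round(o['force'],1),'M',np.round(o['moment'],2),'open',round(o['opening']*1000,1),'j',np.round(o['joint_pos'],1))
E
python3 - <<'E'
from h import *
np.set_printoptions(precision=4,suppress=True)
st(); print(Rt(ctrl.get_obs()['orientation']))
S=load('scene0');T=load('top0')
tip_t=(125+287/14,175+312/14); tip_s=(380+326/12,185+162/12)
print('tip',tri((S[1],S[2],tip_s),(T[1],T[2],tip_t)))
ot=(125+345/14,175+222/14); os=(380+307/12,185+312/12)
print('stripe end',tri((S[1],S[2],os),(T[1],T[2],ot)))
ct=(125+316/14,175+315/14); cs=(380+303/12,185+250/12)
print('collar c',tri((S[1],S[2],cs),(T[1],T[2],ct)))
print(ctrl.snapshot('wrist')['hand_eye'])
E
```

```text
t 0.15 pos [0.286  0.611  0.2509] zaxis yaw -115.09 xax [-0.    -0.001 -1.   ] F [ 1.2 -1.  -0.4] M [0.01 0.04 0.02] open 87.9 j [ 81.4  20.6   0.6  -0.  -70.1 -16.5]
[[-0.0004  0.9057 -0.424 ]
 [-0.0012 -0.424  -0.9057]
 [-1.      0.0001  0.0012]]
tip (array([0.5114, 0.2625, 0.0979]), [np.float64(0.0012933064796886292), np.float64(0.0012933064796886076)])
stripe end (array([0.5378, 0.2555, 0.0733]), [np.float64(0.0007757138900054245), np.float64(0.0007757138900053203)])
collar c (array([0.5127, 0.2625, 0.0716]), [np.float64(0.0008209743652300896), np.float64(0.0008209743652302538)])
[[-0.0003 -0.2851  0.9585 -0.1328]
 [ 0.0007 -0.9585 -0.2851  0.0774]
 [ 1.      0.0006  0.0005 -0.0021]
 [ 0.      0.      0.      1.    ]]
```

Run:
```python
from h import *
plan((0.512,0.2625,0.25),-105)
```

```text
shift mm [  1.3 352.4 219.9] turn units [-2.02  0.01 -0.  ] deg [-10.09   0.06  -0.  ]
```

Call:
send_rows:
  deltas:
    - {"dy": 22, "dz": 14, "fingers": 1}
    - {"dy": 44, "dz": 27.5}
    - {"dy": 44, "dz": 27.5}
    - {"dy": 44, "dz": 27.5}
    - {"dy": 44, "dz": 27.5}
    - {"dy": 44, "dz": 27.5}
    - {"dy": 44, "dz": 27.5}
    - {"dy": 44, "dz": 27.5}
    - {"dy": 22, "dz": 13.5}
    - {"ax": -2}
    - {}
    - {}

```text
validation failed for argument at $.de...
```

Run:
```python
from h import *
st(); i,K,C=snap('wrist','w1'); big(i,(0,0,512,384),1.5,'w1b')
```

```text
t 0.2 pos [0.2861 0.6111 0.251 ] zaxis yaw -115.09 xax [-0.    -0.001 -1.   ] F [0.  0.3 0.2] M [ 0.01 -0.   -0.  ] open 87.8 j [ 81.4  20.6   0.7  -0.  -70.1 -16.5]
```

View pics/w1b.png

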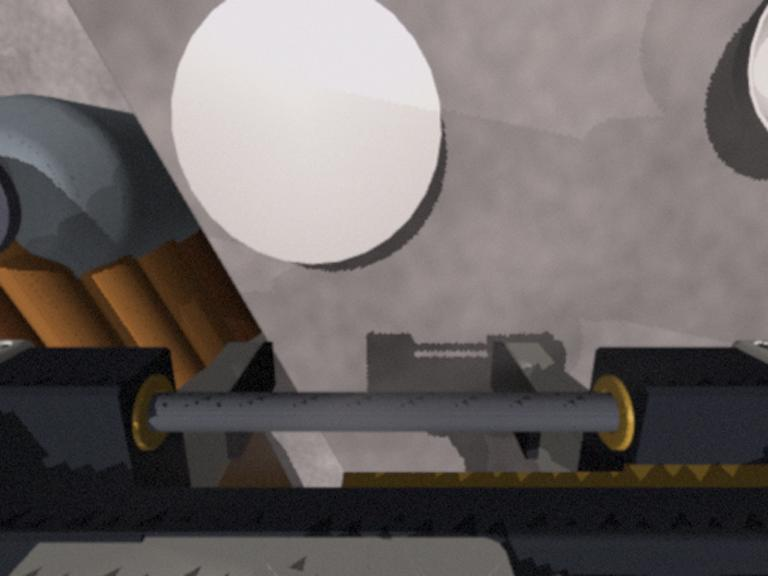

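The call was refused and the arm has not moved: the wrist view is unchanged, still showing the white plate at (305,130). I'll send every row with all its keys.

Call:
send_rows:
  deltas:
    - {"dx": 0, "dy": 22, "dz": 14, "ax": 0, "ay": 0, "az": 0, "fingers": 1}
    - {"dx": 0, "dy": 44, "dz": 27.5, "ax": 0, "ay": 0, "az": 0, "fingers": 1}
    - {"dx": 0, "dy": 44, "dz": 27.5, "ax": 0, "ay": 0, "az": 0, "fingers": 1}
    - {"dx": 0, "dy": 44, "dz": 27.5, "ax": 0, "ay": 0, "az": 0, "fingers": 1}
    - {"dx": 0, "dy": 44, "dz": 27.5, "ax": 0, "ay": 0, "az": 0, "fingers": 1}
    - {"dx": 0, "dy": 44, "dz": 27.5, "ax": 0, "ay": 0, "az": 0, "fingers": 1}
    - {"dx": 0, "dy": 44, "dz": 27.5, "ax": 0, "ay": 0, "az": 0, "fingers": 1}
    - {"dx": 0, "dy": 44, "dz": 27.5, "ax": 0, "ay": 0, "az": 0, "fingers": 1}
    - {"dx": 0, "dy": 22, "dz": 13.5, "ax": 0, "ay": 0, "az": 0, "fingers": 1}
    - {"dx": 0, "dy": 0, "dz": 0, "ax": -2, "ay": 0, "az": 0, "fingers": 1}
    - {"dx": 0, "dy": 0, "dz": 0, "ax": 0, "ay": 0, "az": 0, "fingers": 1}
    - {"dx": 0, "dy": 0, "dz": 0, "ax": 0, "ay": 0, "az": 0, "fingers": 1}

```text
clock: 1.75
tool_pos: [0.5115, 0.2626, 0.2516]
orientation: [159.3, 90.0, 54.0]
force: [-0.4, 1.0, -0.7]
opening: 0.0876
```

Run:
```python
from h import *
st(); i,K,C=snap('wrist','w1'); big(i,(0,0,512,384),1.5,'w1b')
```

```text
t 1.75 pos [0.5115 0.2626 0.2516] zaxis yaw -105.29 xax [ 0.  0. -1.] F [-0.4  1.  -0.7] M [-0.04  0.04  0.02] open 87.6 j [ 46.7  11.2 -12.2  -0.  -66.6  28.1]
```

View pics/w1b.png

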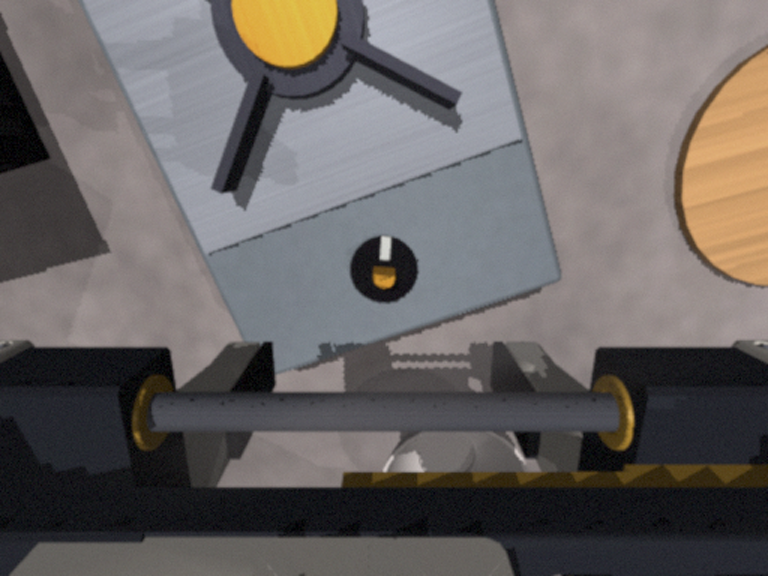

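Wrist view over the cooker: black collar at about (384,268), white stripe pointing up at (386,247), brass tip at (384,281). I'll measure these now.

```bash
cat > m2.py <<'E'
from h import *
import sys
np.set_printoptions(precision=4,suppress=True)
i,K,C=load('w1'); roi=(225,150,290,210); x0,y0,x1,y1=roi
big(i,roi,12,'w1c')
h=cv2.cvtColor(i,cv2.COLOR_BGR2HSV)[y0:y1,x0:x1]
def cc(m):
    n,l,s,c=cv2.connectedComponentsWithStats(m);k=1+np.argmax(s[1:,4]);return (l==k).astype(np.uint8),c[k]+[x0,y0],s[k]
br,cb,sb=cc(cv2.inRange(h,(8,100,60),(30,255,255)))
wh,cw,sw=cc(cv2.inRange(h,(0,0,175),(180,60,255)))
dk,cd,sd=cc(cv2.inRange(h,(0,0,0),(180,255,70)))
print('brass',cb,sb,'white',cw,sw,'dark',cd,sd)
cn=max(cv2.findContours(dk,0,1)[0],key=cv2.contourArea); hull=cv2.convexHull(cn).reshape(-1,2)+[x0,y0]
zc=.0735
P=np.array([onz(K,C,p,zc) for p in hull])
(q,r)=cv2.minEnclosingCircle(P[:,:2].astype(np.float32)); print('collar circ',q,r)
e=cv2.fitEllipse(hull.astype(np.float32)); print('ellipse',e,onz(K,C,e[0],zc))
rr=cv2.minAreaRect(cv2.findContours(wh,0,1)[0][0]); print('stripe rect',rr,cv2.boxPoints(rr)+[x0,y0]); 
ce=onz(K,C,e[0],zc)
w=onz(K,C,cw,zc); print('stripe c',w,'dir from collar',np.degrees(np.arctan2(w[1]-ce[1],w[0]-ce[0])))
ys,xs=np.nonzero(wh); v=cv2.fitLine(np.c_[xs+x0,ys+y0].astype(np.float32),cv2.DIST_L2,0,.01,.01).ravel()
a=onz(K,C,v[2:]+v[:2]*5,zc)-onz(K,C,v[2:]-v[:2]*5,zc);print('stripe line dir',np.degrees(np.arctan2(a[1],a[0])))
E
python3 m2.py
```

```text
brass [255.5093 184.4019] [ 23  27  16  16 214] white [256.5309 165.037 ] [29  8  6 15 81] dark [255.4759 179.6935] [   9    8   44   44 1204]
collar circ (0.5134094953536987, 0.26334989070892334) 0.02545829489827156
ellipse ((255.63861083984375, 179.21705627441406), (43.568912506103516, 44.49235153198242), 108.08367919921875) [0.5142 0.2629 0.0735]
stripe rect ((31.5, 15.0), (14.0, 5.0), 90.0) [[254. 158.]
 [259. 158.]
 [259. 172.]
 [254. 172.]]
stripe c [0.5294 0.2578 0.0735] dir from collar -18.70761533213607
stripe line dir -20.571680806412306
```

Run:
```python
from h import *
plan((0.487,-0.349,0.30),177.6)
```

```text
shift mm [-48.4 137.2 596.7] turn units [15.43 -0.    0.  ] deg [77.16 -0.    0.  ]
```

View pics/w1c.png

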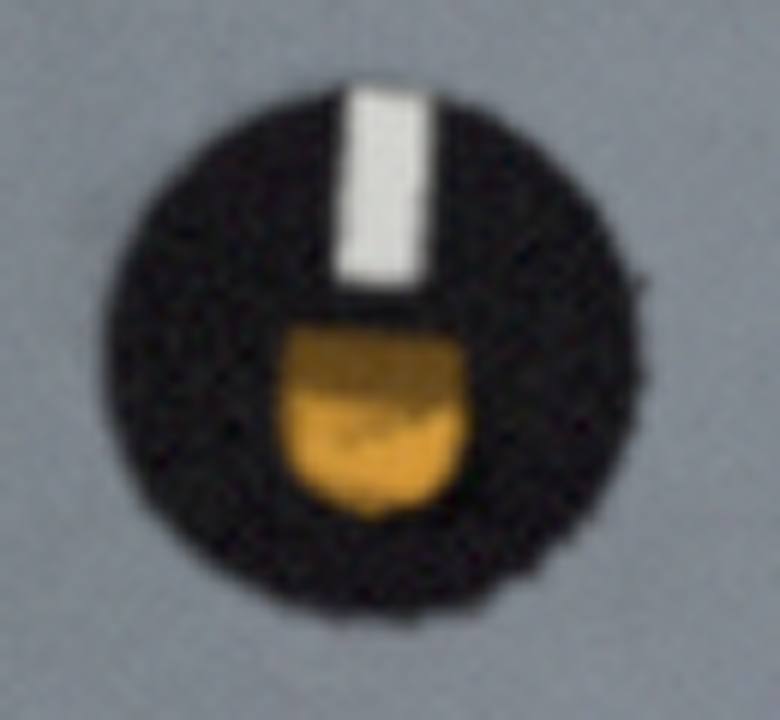

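Collar centre is at about (0.5138, 0.263). The stripe points at about -19 deg (stripe axis -18.3, radial -19.3, flat edge -19.1). The tip height of 0.098 agrees with the collar at 0.0735 plus 24 mm. Next I turn for the handle and go over the board to view it.

Call:
send_rows:
  deltas:
    - {"dx": -6, "dy": 0, "dz": 0, "ax": 1.93, "ay": 0, "az": 0, "fingers": 1}
    - {"dx": -6, "dy": 0, "dz": 0, "ax": 1.93, "ay": 0, "az": 0, "fingers": 1}
    - {"dx": -6, "dy": 0, "dz": 0, "ax": 1.93, "ay": 0, "az": 0, "fingers": 1}
    - {"dx": -6, "dy": 0, "dz": 0, "ax": 1.93, "ay": 0, "az": 0, "fingers": 1}
    - {"dx": -6, "dy": 0, "dz": 0, "ax": 1.93, "ay": 0, "az": 0, "fingers": 1}
    - {"dx": -6, "dy": 0, "dz": 0, "ax": 1.93, "ay": 0, "az": 0, "fingers": 1}
    - {"dx": -6, "dy": 0, "dz": 0, "ax": 1.93, "ay": 0, "az": 0, "fingers": 1}
    - {"dx": -6, "dy": 0, "dz": 0, "ax": 1.92, "ay": 0, "az": 0, "fingers": 1}
    - {"dx": 0, "dy": 50, "dz": 0, "ax": 0, "ay": 0, "az": 0, "fingers": 1}
    - {"dx": 0, "dy": 50, "dz": 0, "ax": 0, "ay": 0, "az": 0, "fingers": 1}
    - {"dx": 0, "dy": 50, "dz": 0, "ax": 0, "ay": 0, "az": 0, "fingers": 1}
    - {"dx": 0, "dy": 50, "dz": 0, "ax": 0, "ay": 0, "az": 0, "fingers": 1}

```text
clock: 3.3
tool_pos: [0.5035, 0.0619, 0.2998]
orientation: [-158.6, 90.0, 19.1]
force: [0.4, 0.1, -0.2]
opening: 0.0877
```

Call:
send_rows:
  deltas:
    - {"dx": 0, "dy": 50, "dz": 0, "ax": 0, "ay": 0, "az": 0, "fingers": 1}
    - {"dx": 0, "dy": 50, "dz": 0, "ax": 0, "ay": 0, "az": 0, "fingers": 1}
    - {"dx": 0, "dy": 50, "dz": 0, "ax": 0, "ay": 0, "az": 0, "fingers": 1}
    - {"dx": 0, "dy": 20, "dz": 0, "ax": 0, "ay": 0, "az": 0, "fingers": 1}
    - {"dx": 0, "dy": 0, "dz": 0, "ax": 0, "ay": 0, "az": 0, "fingers": 1}
    - {"dx": 0, "dy": 0, "dz": 0, "ax": 0, "ay": 0, "az": 0, "fingers": 1}

```text
clock: 4.05
tool_pos: [0.4973, -0.1063, 0.2996]
orientation: [-115.3, 90.0, 62.4]
force: [-0.1, -0.7, 0.2]
opening: 0.0878
```

Run:
```python
from h import *
st(); i,K,C=snap('wrist','w2'); big(i,(0,0,512,384),1.5,'w2b')
```

```text
t 4.05 pos [ 0.4973 -0.1063  0.2996] zaxis yaw 177.73 xax [ 0.  0. -1.] F [-0.1 -0.7  0.2] M [ 0.12  0.01 -0.02] open 87.8 j [ 10.1   3.  -15.5  -0.  -71.5 -12.4]
```

View pics/w2b.png

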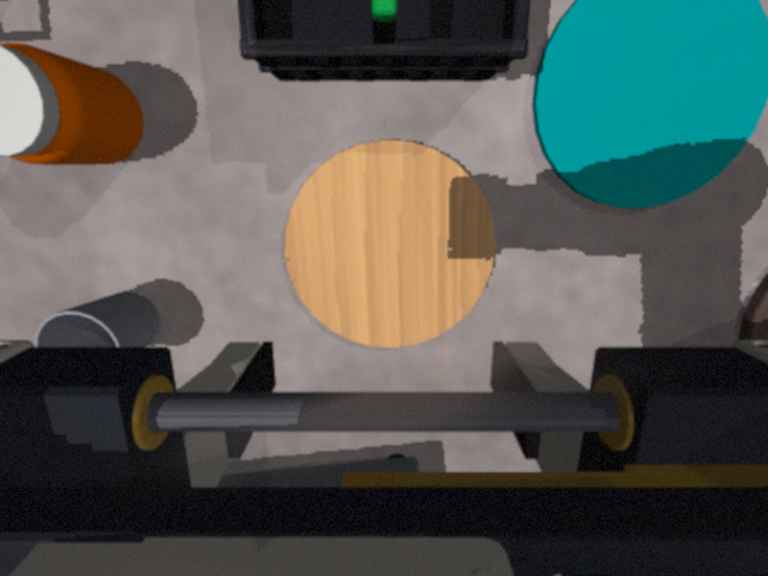

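The whole wooden board is visible, centred at (390,244) with a radius of about 105 px. The basket is above it at (385,40).

Run:
```python
from h import *
i,K,C=load('w2')
h=cv2.cvtColor(i,cv2.COLOR_BGR2HSV);m=cv2.inRange(h,(8,50,60),(28,255,255));m[235:]=0
m[:, :180]=0
n,l,s,c=cv2.connectedComponentsWithStats(m);k=1+np.argmax(s[1:,4]);print(s[k])
cn=max(cv2.findContours((l==k).astype(np.uint8),0,1)[0],key=cv2.contourArea)
P=np.array([onz(K,C,p,.012) for p in cv2.convexHull(cn).reshape(-1,2)])
print(cv2.minEnclosingCircle(P[:,:2].astype(np.float32)))
A=np.c_[2*P[:,:2],np.ones(len(P))];s=np.linalg.lstsq(A,(P[:,:2]**2).sum(1),rcond=None)[0];print('fit',s[:2],np.sqrt(s[2]+s[:2]@s[:2]))
plan((0.487,-0.349,0.30),177.6)
```

```text
[  189    92   142   140 15507]
((0.491974413394928, -0.09907732158899307), 0.10530658811330795)
fit [ 0.49186933 -0.09884163] 0.10486367666880776
shift mm [ -0.5 243.1   0.9] turn units [ 0.04 -0.    0.  ] deg [ 0.18 -0.01  0.01]
```

Call:
send_rows:
  deltas:
    - {"dx": 0, "dy": 40, "dz": 0, "ax": 0, "ay": 0, "az": 0, "fingers": 1}
    - {"dx": 0, "dy": 50, "dz": 0, "ax": 0, "ay": 0, "az": 0, "fingers": 1}
    - {"dx": 0, "dy": 50, "dz": 0, "ax": 0, "ay": 0, "az": 0, "fingers": 1}
    - {"dx": 0, "dy": 50, "dz": 0, "ax": 0, "ay": 0, "az": 0, "fingers": 1}
    - {"dx": 0, "dy": 30, "dz": 0, "ax": 0, "ay": 0, "az": 0, "fingers": 1}
    - {"dx": 0, "dy": 0, "dz": 0, "ax": 0, "ay": 0, "az": 0, "fingers": 1}
    - {"dx": 0, "dy": 0, "dz": 0, "ax": 0, "ay": 0, "az": 0, "fingers": 1}

```text
clock: 4.97
tool_pos: [0.489, -0.3258, 0.2994]
orientation: [-47.3, 90.0, 130.5]
force: [-0.0, 0.8, 0.1]
opening: 0.0877
```

Run:
```python
from h import *
np.set_printoptions(precision=4,suppress=True)
st(); i,K,C=snap('wrist','w3'); big(i,(0,0,512,384),1.5,'w3b')
h=cv2.cvtColor(i,cv2.COLOR_BGR2HSV);m=cv2.inRange(h,(45,80,40),(85,255,255));
n,l,s,c=cv2.connectedComponentsWithStats(m);k=1+np.argmax(s[1:,4]);print(s[k],c[k])
cn=max(cv2.findContours((l==k).astype(np.uint8),0,1)[0],key=cv2.contourArea)
b=cv2.boxPoints(cv2.minAreaRect(cn)); print(b,np.array([onz(K,C,p,.165) for p in b]))
```

```text
t 4.97 pos [ 0.489  -0.3258  0.2994] zaxis yaw 177.8 xax [-0.  0. -1.] F [-0.   0.8  0.1] M [ 0.09 -0.1  -0.04] open 87.7 j [-14.6  10.8  -6.4  -0.  -72.8  12.4]
[ 247   64   19  186 2953] [256.0738 152.7298]
[[247.  64.]
 [265.  64.]
 [265. 249.]
 [247. 249.]] [[ 0.4924 -0.4381  0.165 ]
 [ 0.477  -0.4375  0.165 ]
 [ 0.4819 -0.2622  0.165 ]
 [ 0.5004 -0.2629  0.165 ]]
```

View pics/w3b.png

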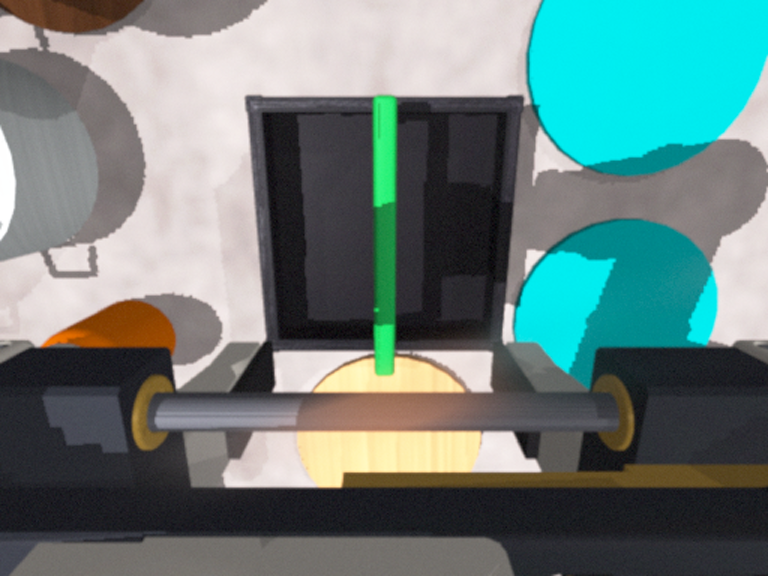

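The handle runs straight up the image at column 385. Its centre is at (0.488, -0.350) and its yaw matches the jaws. I descend to TCP z 0.164.

Call:
send_rows:
  deltas:
    - {"dx": 0, "dy": 24, "dz": 0, "ax": 0, "ay": 0, "az": 0, "fingers": 1}
    - {"dx": 30, "dy": 0, "dz": 0, "ax": 0, "ay": 0, "az": 0, "fingers": 1}
    - {"dx": 35, "dy": 0, "dz": 0, "ax": 0, "ay": 0, "az": 0, "fingers": 1}
    - {"dx": 35, "dy": 0, "dz": 0, "ax": 0, "ay": 0, "az": 0, "fingers": 1}
    - {"dx": 25, "dy": 0, "dz": 0, "ax": 0, "ay": 0, "az": 0, "fingers": 1}
    - {"dx": 10, "dy": 0, "dz": 0, "ax": 0, "ay": 0, "az": 0, "fingers": 1}
    - {"dx": 0, "dy": 0, "dz": 0, "ax": 0, "ay": 0, "az": 0, "fingers": 1}
    - {"dx": 0, "dy": 0, "dz": 0, "ax": 0, "ay": 0, "az": 0, "fingers": 0}
    - {"dx": 0, "dy": 0, "dz": 0, "ax": 0, "ay": 0, "az": 0, "fingers": 0}
    - {"dx": 0, "dy": 0, "dz": 0, "ax": 0, "ay": 0, "az": 0, "fingers": 0}
    - {"dx": 0, "dy": 0, "dz": 0, "ax": 0, "ay": 0, "az": 0, "fingers": 0}
    - {"dx": 0, "dy": 0, "dz": 0, "ax": 0, "ay": 0, "az": 0, "fingers": 0}

```text
clock: 6.52
tool_pos: [0.4878, -0.3508, 0.1647]
orientation: [150.8, 90.0, -31.4]
force: [-0.6, -0.4, -0.2]
opening: 0.0434
```

Run:
```python
from h import *
st()
```

```text
t 6.53 pos [ 0.4878 -0.3508  0.1647] zaxis yaw 177.76 xax [ 0. -0. -1.] F [-0.6 -0.4 -0.2] M [ 0.04 -0.03  0.04] open 43.4 j [-17.1  17.6 -15.7   0.  -56.7  14.9]
```

Call:
send_rows:
  deltas:
    - {"dx": 0, "dy": 0, "dz": 0, "ax": 0, "ay": 0, "az": 0, "fingers": 0}
    - {"dx": 0, "dy": 0, "dz": 0, "ax": 0, "ay": 0, "az": 0, "fingers": 0}
    - {"dx": 0, "dy": 0, "dz": 0, "ax": 0, "ay": 0, "az": 0, "fingers": 0}
    - {"dx": 0, "dy": 0, "dz": 0, "ax": 0, "ay": 0, "az": 0, "fingers": 0}
    - {"dx": 0, "dy": 0, "dz": 0, "ax": 0, "ay": 0, "az": 0, "fingers": 0}
    - {"dx": 0, "dy": 0, "dz": 0, "ax": 0, "ay": 0, "az": 0, "fingers": 0}
    - {"dx": -4, "dy": 0, "dz": 0, "ax": 0, "ay": 0, "az": 0, "fingers": 0}
    - {"dx": -6, "dy": 0, "dz": 0, "ax": 0, "ay": 0, "az": 0, "fingers": 0}
    - {"dx": -10, "dy": 0, "dz": 0, "ax": 0, "ay": 0, "az": 0, "fingers": 0}

```text
clock: 7.65
tool_pos: [0.4876, -0.3506, 0.1848]
orientation: [-27.2, 90.0, 150.6]
force: [0.5, -0.5, -3.5]
opening: 0.0135
```

Run:
```python
from h import *
st(); i,K,C=snap('scene','s4'); big(i,(120,120,360,300),3,'s4b')
```

```text
t 7.65 pos [ 0.4876 -0.3506  0.1848] zaxis yaw 177.76 xax [-0.001  0.    -1.   ] F [ 0.5 -0.5 -3.5] M [ 0.03 -0.09 -0.01] open 13.5 j [-17.1  16.5 -14.3  -0.  -59.2  14.9]
```

View pics/s4b.png

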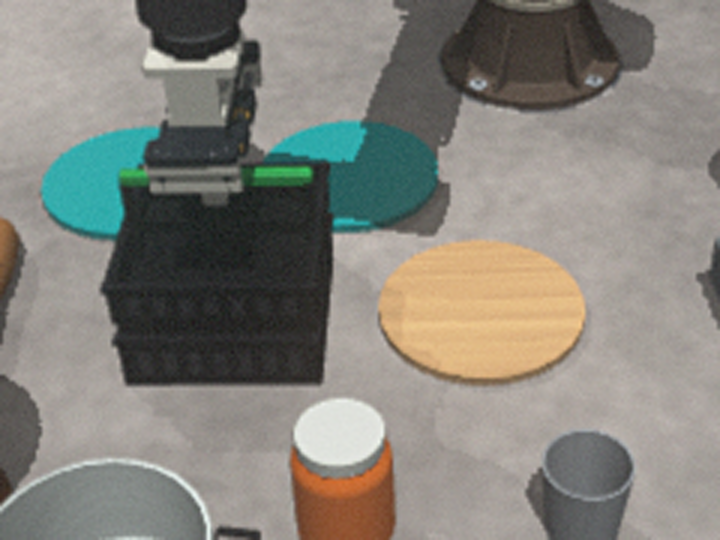

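The basket is lifted level: the handle is in the jaws, the lower basket is clear below, and the load is 3.5 N. I raise it further and carry it over the board.

Call:
send_rows:
  deltas:
    - {"dx": -20, "dy": 0, "dz": 0, "ax": 0, "ay": 0, "az": 0, "fingers": 0}
    - {"dx": -25, "dy": 0, "dz": 0, "ax": 0, "ay": 0, "az": 0, "fingers": 0}
    - {"dx": -25, "dy": 0, "dz": 0, "ax": 0, "ay": 0, "az": 0, "fingers": 0}
    - {"dx": -10, "dy": -15, "dz": 0, "ax": 0, "ay": 0, "az": 0, "fingers": 0}
    - {"dx": 0, "dy": -35, "dz": 1, "ax": 0, "ay": 0, "az": 0, "fingers": 0}
    - {"dx": 0, "dy": -45, "dz": 1, "ax": 0, "ay": 0, "az": 0, "fingers": 0}
    - {"dx": 0, "dy": -45, "dz": 1, "ax": 0, "ay": 0, "az": 0, "fingers": 0}
    - {"dx": 0, "dy": -45, "dz": 1, "ax": 0, "ay": 0, "az": 0, "fingers": 0}
    - {"dx": 0, "dy": -40, "dz": 1, "ax": 0, "ay": 0, "az": 0, "fingers": 0}
    - {"dx": 0, "dy": -20, "dz": 0.5, "ax": 0, "ay": 0, "az": 0, "fingers": 0}
    - {"dx": 0, "dy": -6.5, "dz": 0, "ax": 0, "ay": 0, "az": 0, "fingers": 0}
    - {"dx": 0, "dy": 0, "dz": 0, "ax": 0, "ay": 0, "az": 0, "fingers": 0}

```text
clock: 9.2
tool_pos: [0.4919, -0.0988, 0.2645]
orientation: [-27.8, 90.0, 150.1]
force: [0.6, -0.7, -3.6]
opening: 0.0136
```

Run:
```python
from h import *
st(); plan((0.492,-0.099,0.125),177.76); i,K,C=snap('scene','s5'); big(i,(120,100,360,280),3,'s5b')
```

```text
t 9.2 pos [ 0.4919 -0.0988  0.2645] zaxis yaw 177.82 xax [-0.  0. -1.] F [ 0.6 -0.7 -3.6] M [ 0.12 -0.06  0.01] open 13.6 j [ 11.1   3.5 -19.5  -0.  -66.9 -13.3]
shift mm [139.5   0.2  -0.2] turn units [0.01 0.   0.  ] deg [0.06 0.01 0.  ]
```

View pics/s5b.png

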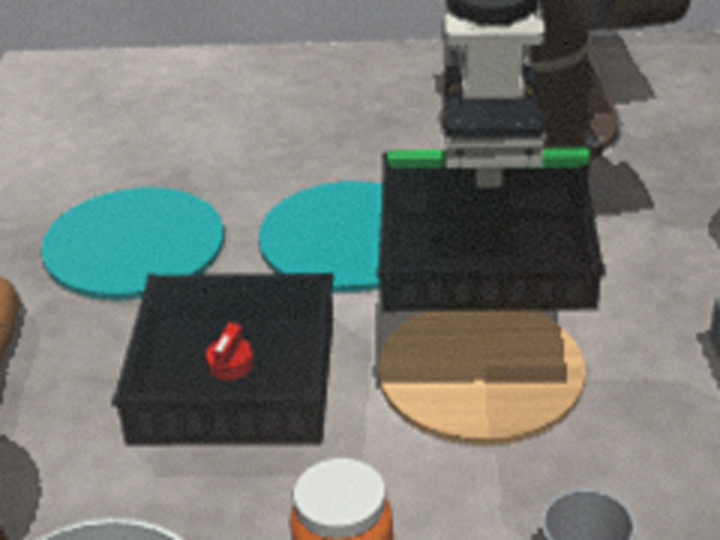

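The red knob is now visible in the lower basket at crop (230,355), and the upper basket hangs over the board. I lower it.

Call:
send_rows:
  deltas:
    - {"dx": 20, "dy": 0, "dz": 0, "ax": 0, "ay": 0, "az": 0, "fingers": 0}
    - {"dx": 35, "dy": 0, "dz": 0, "ax": 0, "ay": 0, "az": 0, "fingers": 0}
    - {"dx": 35, "dy": 0, "dz": 0, "ax": 0, "ay": 0, "az": 0, "fingers": 0}
    - {"dx": 25, "dy": 0, "dz": 0, "ax": 0, "ay": 0, "az": 0, "fingers": 0}
    - {"dx": 12, "dy": 0, "dz": 0, "ax": 0, "ay": 0, "az": 0, "fingers": 0}
    - {"dx": 6, "dy": 0, "dz": 0, "ax": 0, "ay": 0, "az": 0, "fingers": 0}
    - {"dx": 4, "dy": 0, "dz": 0, "ax": 0, "ay": 0, "az": 0, "fingers": 0}
    - {"dx": 1, "dy": 0, "dz": 0, "ax": 0, "ay": 0, "az": 0, "fingers": 0}
    - {"dx": 0.5, "dy": 0, "dz": 0, "ax": 0, "ay": 0, "az": 0, "fingers": 0}
    - {"dx": 0, "dy": 0, "dz": 0, "ax": 0, "ay": 0, "az": 0, "fingers": 0}

```text
clock: 10.5
tool_pos: [0.4923, -0.0991, 0.1264]
orientation: [-173.3, 90.0, 4.5]
force: [0.1, -0.1, -3.1]
opening: 0.0136
```

Call:
send_rows:
  deltas:
    - {"dx": 1, "dy": 0, "dz": 0, "ax": 0, "ay": 0, "az": 0, "fingers": 0}
    - {"dx": 0.5, "dy": 0, "dz": 0, "ax": 0, "ay": 0, "az": 0, "fingers": 0}
    - {"dx": 0, "dy": 0, "dz": 0, "ax": 0, "ay": 0, "az": 0, "fingers": 0}

```text
clock: 10.88
tool_pos: [0.4921, -0.0992, 0.1246]
orientation: [52.5, 90.0, -129.7]
force: [-0.4, -0.9, -3.9]
opening: 0.0134
```

Call:
send_rows:
  deltas:
    - {"dx": 0.5, "dy": 0, "dz": 0, "ax": 0, "ay": 0, "az": 0, "fingers": 0}
    - {"dx": 0.5, "dy": 0, "dz": 0, "ax": 0, "ay": 0, "az": 0, "fingers": 0}
    - {"dx": 0, "dy": 0, "dz": 0, "ax": 0, "ay": 0, "az": 0, "fingers": 0}

```text
clock: 11.25
tool_pos: [0.4921, -0.0992, 0.1245]
orientation: [160.6, 90.0, -21.7]
force: [-4.0, 1.9, 7.6]
opening: 0.0135
```

Contact: the vertical force went from -3.9 N to +7.6 N. I release, retreat and look.

Call:
send_rows:
  deltas:
    - {"dx": -0.5, "dy": 0, "dz": 0, "ax": 0, "ay": 0, "az": 0, "fingers": 0.6}
    - {"dx": 0, "dy": 0, "dz": 0, "ax": 0, "ay": 0, "az": 0, "fingers": 0.6}
    - {"dx": 0, "dy": 0, "dz": 0, "ax": 0, "ay": 0, "az": 0, "fingers": 0.6}
    - {"dx": 0, "dy": 0, "dz": 0, "ax": 0, "ay": 0, "az": 0, "fingers": 0.6}
    - {"dx": -15, "dy": 0, "dz": 0, "ax": 0, "ay": 0, "az": 0, "fingers": 0.6}
    - {"dx": -30, "dy": 0, "dz": 0, "ax": 0, "ay": 0, "az": 0, "fingers": 0.6}
    - {"dx": -40, "dy": 0, "dz": 0, "ax": 0, "ay": 0, "az": 0, "fingers": 0.6}
    - {"dx": -45, "dy": 0, "dz": 0, "ax": 0, "ay": 0, "az": 0, "fingers": 0.6}
    - {"dx": 0, "dy": 50, "dz": 0, "ax": 0, "ay": 0, "az": 0, "fingers": 0.6}
    - {"dx": 0, "dy": 60, "dz": 0, "ax": 0, "ay": 0, "az": 0, "fingers": 0.6}
    - {"dx": 0, "dy": 60, "dz": 0, "ax": 0, "ay": 0, "az": 0, "fingers": 0.6}
    - {"dx": 0, "dy": 40, "dz": 0, "ax": 0, "ay": 0, "az": 0, "fingers": 0.6}

```text
clock: 12.75
tool_pos: [0.4835, -0.3114, 0.2553]
orientation: [149.7, 89.9, -32.6]
force: [1.0, 0.3, -0.0]
opening: 0.0526
```

Run:
```python
from h import *
st(); i,K,C=snap('top','t6'); snap('scene','s6'); j,_,_=snap('wrist','w6')
big(i,(200,160,370,260),4,'t6b'); big(j,(0,0,512,384),1.5,'w6b')
```

```text
t 12.75 pos [ 0.4835 -0.3114  0.2553] zaxis yaw 177.71 xax [ 0.001 -0.001 -1.   ] F [ 1.   0.3 -0. ] M [ 0.15 -0.11 -0.  ] open 52.6 j [-13.3  11.  -12.    0.  -67.   11. ]
```

View pics/t6b.png

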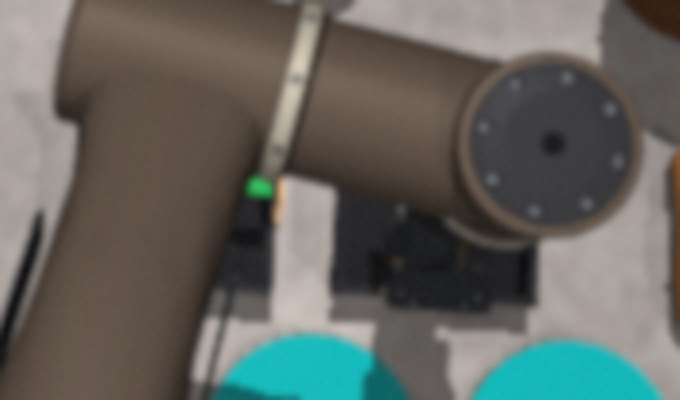

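View pics/w6b.png

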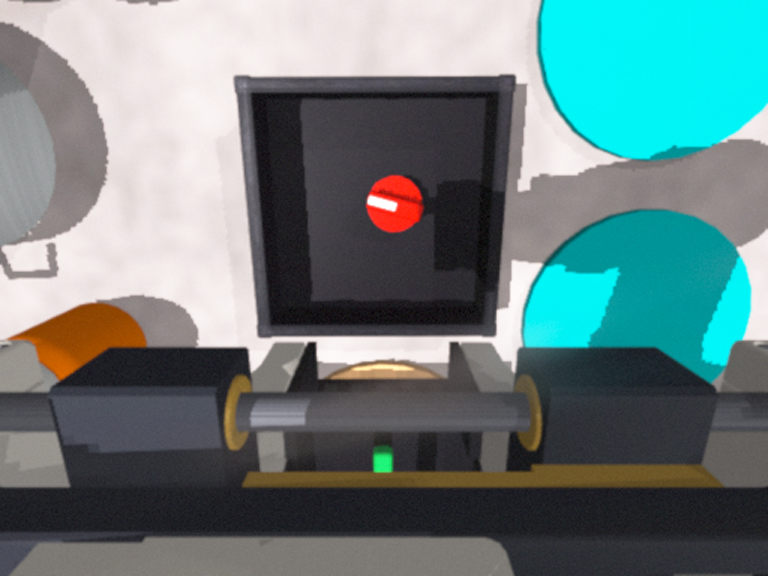

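The lower basket is in full view. The red knob is centred at (394,203) and its white line runs left from the centre, so the knob's +x is roughly world +x, a little towards -y.

Run:
```python
from h import *
np.set_printoptions(precision=4,suppress=True)
i,K,C=load('w6'); x0,y0,x1,y1=235,110,295,160
big(i,(x0,y0,x1,y1),13,'w6c')
s,_,_=load('s6'); big(s,(120,100,360,280),3,'s6b')
h=cv2.cvtColor(i,cv2.COLOR_BGR2HSV)
red=cv2.inRange(h,(0,120,60),(8,255,255))|cv2.inRange(h,(172,120,60),(180,255,255))
wh=cv2.inRange(h,(0,0,190),(180,90,255))
for nm,m,z in (('red',red,.0225),('white',wh,.043)):
    mm=np.zeros_like(m);mm[y0:y1,x0:x1]=m[y0:y1,x0:x1]
    n,l,st_,c=cv2.connectedComponentsWithStats(mm);k=1+np.argmax(st_[1:,4]);print(nm,st_[k],c[k],onz(K,C,c[k],z))
    cn=max(cv2.findContours((l==k).astype(np.uint8),0,1)[0],key=cv2.contourArea)
    r=cv2.minAreaRect(cn);print(r);b=cv2.boxPoints(r);print(np.array([onz(K,C,p,z) for p in b]))
    if nm=='red':
        P=np.array([onz(K,C,p,z) for p in cv2.convexHull(cn).reshape(-1,2)]);print(cv2.minEnclosingCircle(P[:,:2].astype(np.float32)))
    else:
        ys,xs=np.nonzero(l==k);v=cv2.fitLine(np.c_[xs,ys].astype(np.float32),cv2.DIST_L2,0,.01,.01).ravel();a=onz(K,C,v[2:]-v[:2]*8,z)-onz(K,C,v[2:]+v[:2]*8,z);print('line dir',np.degrees(np.arctan2(a[1],a[0])),v)
```

```text
red [ 244  116   39   40 1053] [264.0047 135.5214] [ 0.471  -0.3553  0.0225]
((262.70001220703125, 135.40000915527344), (38.013153076171875, 38.460365295410156), 63.43495178222656)
[[ 0.5042 -0.3671  0.0225]
 [ 0.461  -0.3858  0.0225]
 [ 0.4406 -0.3438  0.0225]
 [ 0.4849 -0.3237  0.0225]]
((0.4719180464744568, -0.35481229424476624), 0.024719391018152237)
white [245 130  20  11 122] [254.1639 135.0902] [ 0.4832 -0.3581  0.043 ]
((254.3113555908203, 135.16038513183594), (19.64255714416504, 6.181224346160889), 15.94539737701416)
[[ 0.4952 -0.3582  0.043 ]
 [ 0.4928 -0.365   0.043 ]
 [ 0.4709 -0.3578  0.043 ]
 [ 0.4731 -0.351   0.043 ]]
line dir -18.037915976308934 [  0.9617   0.274  254.1639 135.0902]
```

View pics/w6c.png

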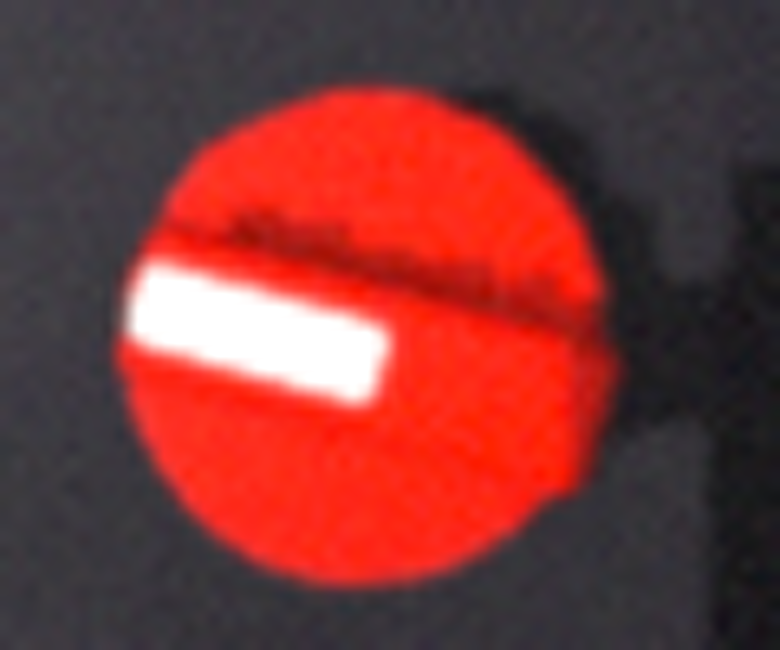

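View pics/s6b.png

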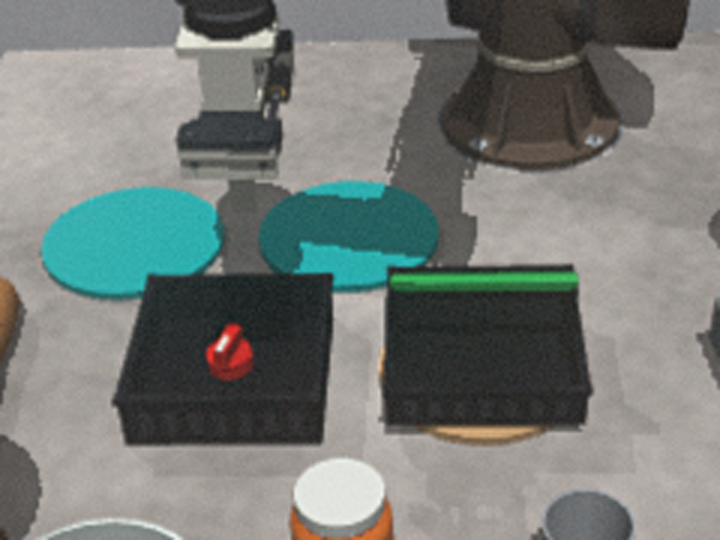

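The upper basket stands in the middle of the board. The knob is at (0.472, -0.355) with its line at -18 deg; the skirt centre and the inner end of the line agree to within 1 mm. I go above it with the jaws at -108 deg and look closer.

Call:
send_rows:
  deltas:
    - {"dx": 0, "dy": 44, "dz": 10, "ax": 0, "ay": 0, "az": 0, "fingers": 0.6}
    - {"dx": 8, "dy": 0, "dz": 0, "ax": -2.12, "ay": 0, "az": 0, "fingers": 0.6}
    - {"dx": 8, "dy": 0, "dz": 0, "ax": -2.12, "ay": 0, "az": 0, "fingers": 0.6}
    - {"dx": 8, "dy": 0, "dz": 0, "ax": -2.12, "ay": 0, "az": 0, "fingers": 0.6}
    - {"dx": 8, "dy": 0, "dz": 0, "ax": -2.12, "ay": 0, "az": 0, "fingers": 0.6}
    - {"dx": 8, "dy": 0, "dz": 0, "ax": -2.12, "ay": 0, "az": 0, "fingers": 0.6}
    - {"dx": 8, "dy": 0, "dz": 0, "ax": -2.12, "ay": 0, "az": 0, "fingers": 0.6}
    - {"dx": 7, "dy": 0, "dz": 0, "ax": -2.12, "ay": 0, "az": 0, "fingers": 0.6}
    - {"dx": 0, "dy": 0, "dz": 0, "ax": 0, "ay": 0, "az": 0, "fingers": 0.6}
    - {"dx": 0, "dy": 0, "dz": 0, "ax": 0, "ay": 0, "az": 0, "fingers": 0.6}

```text
clock: 14.15
tool_pos: [0.4726, -0.3522, 0.1999]
orientation: [81.0, 89.9, -27.2]
force: [-0.2, -0.5, 0.2]
opening: 0.0527
```

Run:
```python
from h import *
st(); j,K,C=snap('wrist','w7'); big(j,(0,0,512,384),1.5,'w7b'); big(j,(216,150,296,230),8,'w7c')
np.set_printoptions(precision=4,suppress=True)
h=cv2.cvtColor(j,cv2.COLOR_BGR2HSV)
red=cv2.inRange(h,(0,120,60),(8,255,255))|cv2.inRange(h,(172,120,60),(180,255,255))
n,l,s,c=cv2.connectedComponentsWithStats(red);k=1+np.argmax(s[1:,4]);x,y,w,hh,_=s[k];print(s[k])
wh=cv2.inRange(h,(0,0,190),(180,90,255));mm=np.zeros_like(wh);mm[y:y+hh,x:x+w]=wh[y:y+hh,x:x+w]
cn=max(cv2.findContours(mm,0,1)[0],key=cv2.contourArea);b=cv2.boxPoints(cv2.minAreaRect(cn));P=np.array([onz(K,C,p,.043) for p in b]);print(b,P)
cn=max(cv2.findContours((l==k).astype(np.uint8),0,1)[0],key=cv2.contourArea)
P=np.array([onz(K,C,p,.0225) for p in cv2.convexHull(cn).reshape(-1,2)]);print(cv2.minEnclosingCircle(P[:,:2].astype(np.float32)))
```

```text
t 14.15 pos [ 0.4726 -0.3522  0.1999] zaxis yaw -108.22 xax [ 0.001 -0.    -1.   ] F [-0.2 -0.5  0.2] M [-0.06  0.02  0.06] open 52.7 j [-17.7  14.7 -14.7   0.  -60.5  89.5]
[ 238  157   43   49 1380]
[[256. 165.]
 [262. 165.]
 [262. 186.]
 [256. 186.]] [[ 0.4943 -0.3585  0.043 ]
 [ 0.4924 -0.3644  0.043 ]
 [ 0.4713 -0.3576  0.043 ]
 [ 0.4732 -0.3516  0.043 ]]
((0.4712398648262024, -0.3553182780742645), 0.027987027540802956)
```

View pics/w7b.png

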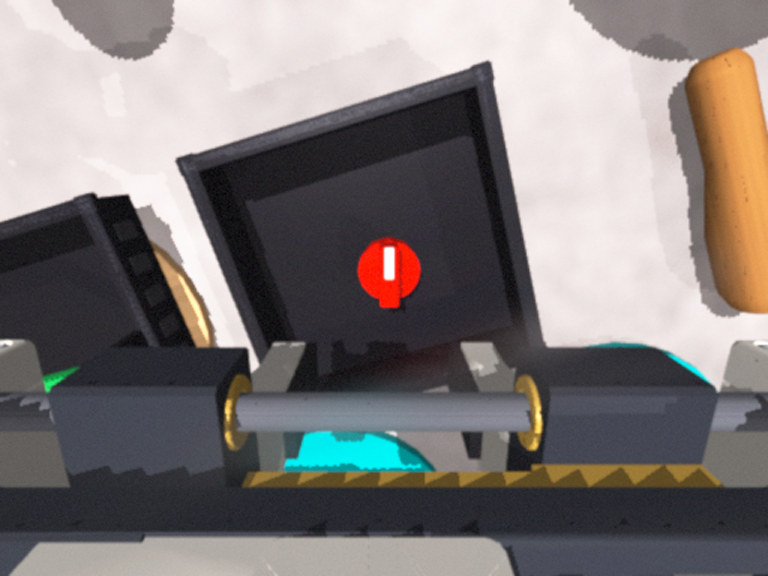

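View pics/w7c.png

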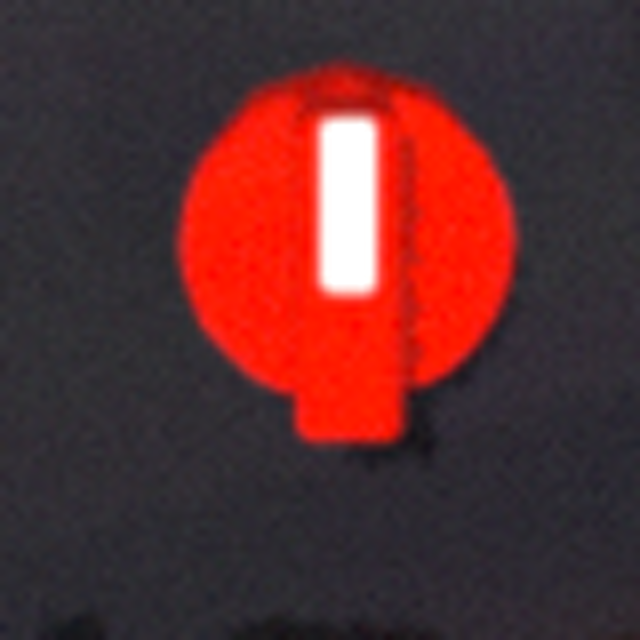

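The line is vertical in the image, so the jaws are square to the bar. The knob centre comes out at (0.472, -0.3547) again. I descend and grip.

Call:
send_rows:
  deltas:
    - {"dx": 20, "dy": 0, "dz": 2.5, "ax": 0, "ay": 0, "az": 0, "fingers": 0.6}
    - {"dx": 35, "dy": 0, "dz": 0, "ax": 0, "ay": 0, "az": 0, "fingers": 0.6}
    - {"dx": 40, "dy": 0, "dz": 0, "ax": 0, "ay": 0, "az": 0, "fingers": 0.6}
    - {"dx": 30, "dy": 0, "dz": 0, "ax": 0, "ay": 0, "az": 0, "fingers": 0.6}
    - {"dx": 15, "dy": 0, "dz": 0, "ax": 0, "ay": 0, "az": 0, "fingers": 0.6}
    - {"dx": 8, "dy": 0, "dz": 0, "ax": 0, "ay": 0, "az": 0, "fingers": 0.6}
    - {"dx": 2.5, "dy": 0, "dz": 0, "ax": 0, "ay": 0, "az": 0, "fingers": 0.6}
    - {"dx": 0, "dy": 0, "dz": 0, "ax": 0, "ay": 0, "az": 0, "fingers": 0.6}
    - {"dx": 0, "dy": 0, "dz": 0, "ax": 0, "ay": 0, "az": 0, "fingers": 0.6}

```text
clock: 15.32
tool_pos: [0.4719, -0.3552, 0.0494]
orientation: [86.8, 89.9, -21.2]
force: [0.8, -0.7, -0.9]
opening: 0.0525
```

Run:
```python
from h import *
st(); j,K,C=snap('wrist','w8'); big(j,(0,0,512,384),1.5,'w8b')
```

```text
t 15.32 pos [ 0.4719 -0.3552  0.0494] zaxis yaw -108.04 xax [ 0.001 -0.001 -1.   ] F [ 0.8 -0.7 -0.9] M [-0.03 -0.01 -0.02] open 52.5 j [-18.   24.3 -23.7   0.  -41.9  90. ]
```

View pics/w8b.png

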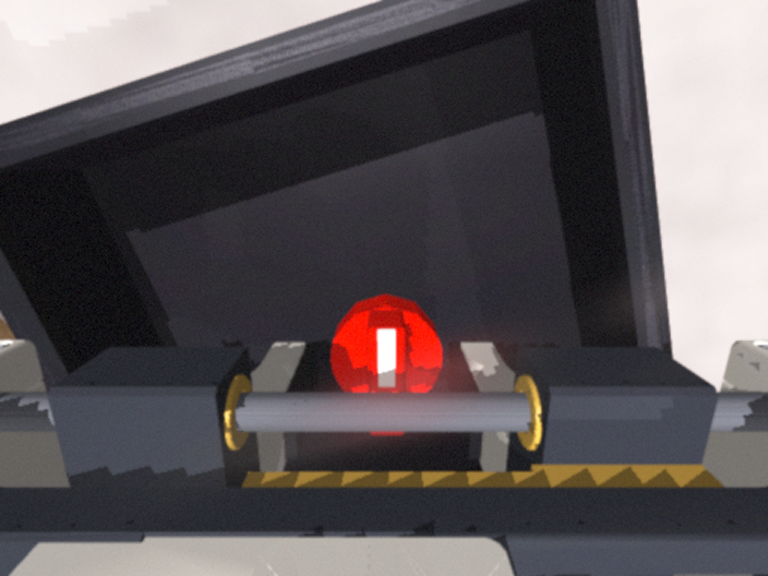

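The knob sits between the fingers, square at (387,355). I lower 1 mm, close, then lift.

Call:
send_rows:
  deltas:
    - {"dx": 1, "dy": 0, "dz": 0, "ax": 0, "ay": 0, "az": 0, "fingers": 0.6}
    - {"dx": 0, "dy": 0, "dz": 0, "ax": 0, "ay": 0, "az": 0, "fingers": 0}
    - {"dx": 0, "dy": 0, "dz": 0, "ax": 0, "ay": 0, "az": 0, "fingers": 0}
    - {"dx": 0, "dy": 0, "dz": 0, "ax": 0, "ay": 0, "az": 0, "fingers": 0}
    - {"dx": 0, "dy": 0, "dz": 0, "ax": 0, "ay": 0, "az": 0, "fingers": 0}
    - {"dx": 0, "dy": 0, "dz": 0, "ax": 0, "ay": 0, "az": 0, "fingers": 0}
    - {"dx": 0, "dy": 0, "dz": 0, "ax": 0, "ay": 0, "az": 0, "fingers": 0}
    - {"dx": 0, "dy": 0, "dz": 0, "ax": 0, "ay": 0, "az": 0, "fingers": 0}
    - {"dx": 0, "dy": 0, "dz": 0, "ax": 0, "ay": 0, "az": 0, "fingers": 0}

```text
clock: 16.5
tool_pos: [0.4716, -0.3552, 0.0479]
orientation: [67.0, 90.0, -41.0]
force: [-0.7, -1.4, 5.2]
opening: 0.0135
```

Run:
```python
from h import *
st(); j,K,C=snap('wrist','w9'); big(j,(216,190,296,290),6,'w9b')
```

```text
t 16.5 pos [ 0.4716 -0.3552  0.0479] zaxis yaw -108.02 xax [ 0. -0. -1.] F [-0.7 -1.4  5.2] M [-0.53  0.2  -0.02] open 13.5 j [-18.   24.5 -23.7   0.  -41.8  90. ]
```

View pics/w9b.png

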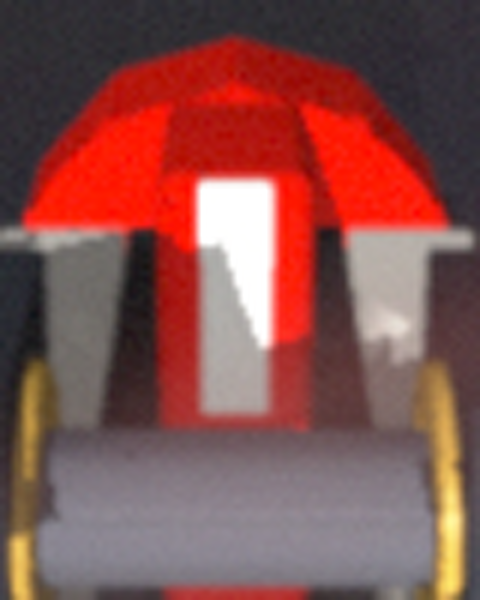

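The fingers hold the bar at 13.5 mm, with the tips resting on the skirt at 5 N. I lift straight out and carry the knob to above the spindle.

Call:
send_rows:
  deltas:
    - {"dx": -5, "dy": 0, "dz": 0, "ax": 0, "ay": 0, "az": 0, "fingers": 0}
    - {"dx": -15, "dy": 0, "dz": 0, "ax": 0, "ay": 0, "az": 0, "fingers": 0}
    - {"dx": -30, "dy": 0, "dz": 0, "ax": 0, "ay": 0, "az": 0, "fingers": 0}
    - {"dx": -40, "dy": 0, "dz": 0, "ax": 0, "ay": 0, "az": 0, "fingers": 0}
    - {"dx": -50, "dy": 0, "dz": 0, "ax": 0, "ay": 0, "az": 0, "fingers": 0}
    - {"dx": -50, "dy": 0, "dz": 0, "ax": 0, "ay": 0, "az": 0, "fingers": 0}
    - {"dx": -32, "dy": -5, "dz": -20, "ax": 0, "ay": 0, "az": 0, "fingers": 0}
    - {"dx": 0, "dy": -10, "dz": -40, "ax": 0, "ay": 0, "az": 0, "fingers": 0}
    - {"dx": 0, "dy": -13, "dz": -52, "ax": 0, "ay": 0, "az": 0, "fingers": 0}
    - {"dx": 0, "dy": -13, "dz": -52, "ax": 0, "ay": 0, "az": 0, "fingers": 0}
    - {"dx": 0, "dy": -13, "dz": -52, "ax": 0, "ay": 0, "az": 0, "fingers": 0}
    - {"dx": 0, "dy": -13, "dz": -52, "ax": 0, "ay": 0, "az": 0, "fingers": 0}

```text
clock: 18.05
tool_pos: [0.4902, -0.0777, 0.2705]
orientation: [133.0, 89.9, 25.0]
force: [1.9, 0.1, -1.2]
opening: 0.0136
```

Call:
send_rows:
  deltas:
    - {"dx": 0, "dy": -13, "dz": -52, "ax": 0, "ay": 0, "az": 0, "fingers": 0}
    - {"dx": 0, "dy": -13, "dz": -52, "ax": 0, "ay": 0, "az": 0, "fingers": 0}
    - {"dx": 0, "dy": -13, "dz": -52, "ax": 0, "ay": 0, "az": 0, "fingers": 0}
    - {"dx": 0, "dy": -13, "dz": -52, "ax": 0, "ay": 0, "az": 0, "fingers": 0}
    - {"dx": 0, "dy": -13, "dz": -52, "ax": 0, "ay": 0, "az": 0, "fingers": 0}
    - {"dx": 0, "dy": -12, "dz": -43, "ax": 0, "ay": 0, "az": 0, "fingers": 0}
    - {"dx": 0, "dy": -7, "dz": -30, "ax": 0, "ay": 0, "az": 0, "fingers": 0}
    - {"dx": 0, "dy": 0, "dz": 0, "ax": 0.2, "ay": 0, "az": 0, "fingers": 0}
    - {"dx": 0, "dy": 0, "dz": 0, "ax": 0, "ay": 0, "az": 0, "fingers": 0}
    - {"dx": 0, "dy": 0, "dz": 0, "ax": 0, "ay": 0, "az": 0, "fingers": 0}

```text
clock: 19.3
tool_pos: [0.5139, 0.2622, 0.2699]
orientation: [161.3, 90.0, 52.2]
force: [0.4, 0.0, 0.1]
opening: 0.0137
```

Run:
```python
from h import *
st(); plan((.5136,.263,.27),-109); j,K,C=snap('wrist','w10'); big(j,(0,0,512,384),1.5,'w10b')
```

```text
t 19.3 pos [0.5139 0.2622 0.2699] zaxis yaw -109.08 xax [ 0.  0. -1.] F [0.4 0.  0.1] M [-0.07  0.01  0.03] open 13.7 j [ 46.5  10.7 -10.4  -0.  -68.9  24.5]
shift mm [-0.1 -0.5 -0.6] turn units [-0.02 -0.   -0.  ] deg [-0.08 -0.01 -0.  ]
```

View pics/w10b.png

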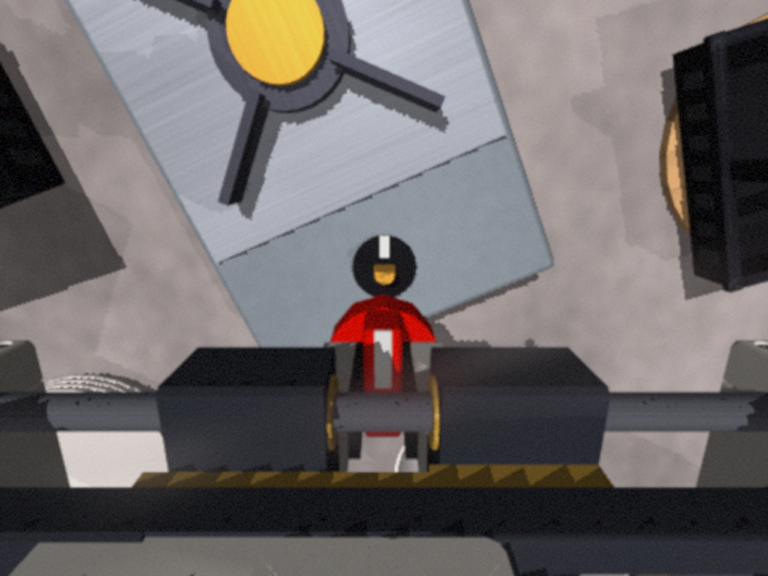

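The knob is held square. The collar is at (384,266), with the stripe and the knob's line both near-vertical in the image. I measure the remaining offset and check the hand-eye calibration against the held knob's line.

Run:
```python
from h import *
np.set_printoptions(precision=4,suppress=True)
i,K,C=load('w10'); o=ctrl.get_obs()
T=np.eye(4);T[:3,:3]=Rt(o['orientation']);T[:3,3]=o['tool_pos']
def pt(t): return proj(K,C,(T@np.r_[np.array(t)/1000,1])[:3])
print('expected line outer/inner end px',pt((4.9,22,0)),pt((4.9,0,0)))
x0,y0,x1,y1=225,148,290,215
big(i,(x0,y0,x1,260),7,'w10c')
h=cv2.cvtColor(i,cv2.COLOR_BGR2HSV)[y0:198,x0:x1]
def cc(m):
    n,l,s,c=cv2.connectedComponentsWithStats(m);k=1+np.argmax(s[1:,4]);return (l==k).astype(np.uint8),c[k]+[x0,y0],s[k]
br,cb,sb=cc(cv2.inRange(h,(8,100,60),(30,255,255)));wh,cw,sw=cc(cv2.inRange(h,(0,0,160),(180,60,255)));dk,cd,sd=cc(cv2.inRange(h,(0,0,0),(180,255,70)))
print('brass',cb,sb,'white',cw,sw,'dark',sd)
cn=max(cv2.findContours(dk,0,1)[0],key=cv2.contourArea); P2=cv2.convexHull(cn).reshape(-1,2)+[x0,y0]
for zc in (.0735,):
    P=np.array([onz(K,C,p,zc) for p in P2]);P=P[:,:2]
    A=np.c_[2*P,np.ones(len(P))];s=np.linalg.lstsq(A,(P**2).sum(1),rcond=None)[0];q=s[:2];print('collar',q,np.sqrt(s[2]+q@q),cv2.minEnclosingCircle(P.astype(np.float32)))
w=onz(K,C,cw,.0735);print('radial dir',np.degrees(np.arctan2(w[1]-q[1],w[0]-q[0])))
ys,xs=np.nonzero(wh);v=cv2.fitLine(np.c_[xs+x0,ys+y0].astype(np.float32),cv2.DIST_L2,0,.01,.01).ravel();a=onz(K,C,v[2:]-v[:2]*8*np.sign(v[1]),.0735)-onz(K,C,v[2:]+v[:2]*8*np.sign(v[1]),.0735);print('line dir',np.degrees(np.arctan2(a[1],a[0])))
R=T[:3,:3];d=R.T@(np.r_[q,0]-np.r_[o['tool_pos'][:2],0])*1000;print('tool offset to collar mm',d)
print('axis px at tip',pt((172.4,0,0)))
```

```text
expected line outer/inner end px [258.6234 221.2284] [258.4336 259.3564]
brass [255.9637 182.1192] [ 24  28  15  14 193] white [280.505  162.1163] [ 42   0  23  41 404] dark [  10   10   43   40 1030]
collar [0.5139 0.263 ] 0.024641562803862503 ((0.5136429667472839, 0.26295289397239685), 0.025058990344405174)
radial dir -75.8915687039356
line dir -6.464805555332086
tool offset to collar mm [ 0.0001 -0.303  -0.6527]
axis px at tip [256.5376 182.5187]
```

View pics/w10c.png

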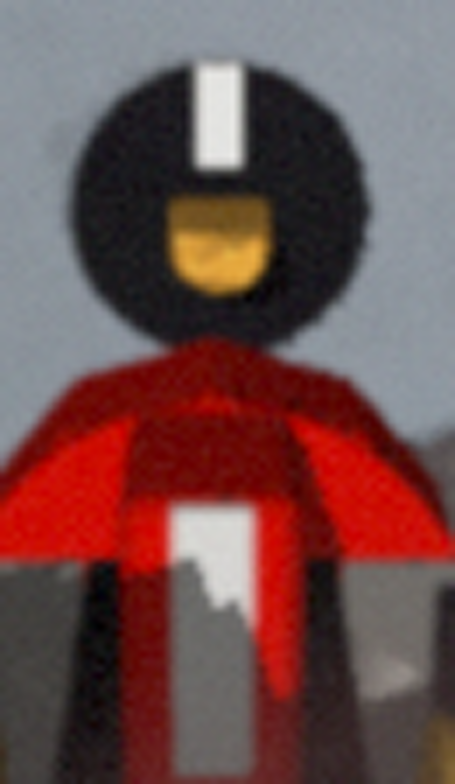

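Orientation matches: the stripe and the knob's line are both vertical and the flat is level. The white mask caught the wrong blob here, so I read the stripe from the crop instead.

The held knob's line lies at column 255.1, but the calibration predicts 258.6. That is about 1.8 mm of side bias, either in the hand-eye data or in the grip. I'll view the spindle from another yaw to separate the two.

Call:
send_rows:
  deltas:
    - {"dx": 0, "dy": 0, "dz": 0, "ax": 2, "ay": 0, "az": 0, "fingers": 0}
    - {"dx": 0, "dy": 0, "dz": 0, "ax": 2, "ay": 0, "az": 0, "fingers": 0}
    - {"dx": 0, "dy": 0, "dz": 0, "ax": 2, "ay": 0, "az": 0, "fingers": 0}
    - {"dx": 0, "dy": 0, "dz": 0, "ax": 2, "ay": 0, "az": 0, "fingers": 0}
    - {"dx": 0, "dy": 0, "dz": 0, "ax": 2, "ay": 0, "az": 0, "fingers": 0}
    - {"dx": 0, "dy": 0, "dz": 0, "ax": 2, "ay": 0, "az": 0, "fingers": 0}
    - {"dx": 0, "dy": 0, "dz": 0, "ax": 2, "ay": 0, "az": 0, "fingers": 0}
    - {"dx": 0, "dy": 0, "dz": 0, "ax": 2, "ay": 0, "az": 0, "fingers": 0}
    - {"dx": 0, "dy": 0, "dz": 0, "ax": 2, "ay": 0, "az": 0, "fingers": 0}
    - {"dx": 0, "dy": 0, "dz": 0, "ax": 0, "ay": 0, "az": 0, "fingers": 0}
    - {"dx": 0, "dy": 0, "dz": 0, "ax": 0, "ay": 0, "az": 0, "fingers": 0}
    - {"dx": 0, "dy": 0, "dz": 0, "ax": 0, "ay": 0, "az": 0, "fingers": 0}

```text
clock: 20.85
tool_pos: [0.5139, 0.263, 0.2696]
orientation: [-123.1, 90.0, 38.0]
force: [0.4, 0.2, -1.0]
opening: 0.0141
```

```bash
cat > m3.py <<'E'
from h import *
np.set_printoptions(precision=4,suppress=True)
def collar(fn,x0=225,y0=145,x1=290,y1=198,zc=.0735):
    i,K,C=load(fn); h=cv2.cvtColor(i,cv2.COLOR_BGR2HSV)[y0:y1,x0:x1]
    m=cv2.inRange(h,(0,0,0),(180,255,70)); n,l,s,c=cv2.connectedComponentsWithStats(m);k=1+np.argmax(s[1:,4])
    cn=max(cv2.findContours((l==k).astype(np.uint8),0,1)[0],key=cv2.contourArea);p2=cv2.convexHull(cn).reshape(-1,2)+[x0,y0]
    e=cv2.fitEllipse(p2.astype(np.float32))
    b=cv2.inRange(h,(8,100,60),(30,255,255));n,l,s,c=cv2.connectedComponentsWithStats(b);k=1+np.argmax(s[1:,4])
    P=np.array([onz(K,C,p,zc)[:2] for p in p2]); q,r=cv2.minEnclosingCircle(P.astype(np.float32))
    print(fn,'collar ell px',np.round(e[0],2),np.round(e[1],1),'->',onz(K,C,e[0],zc)[:2],'MEC',np.array(q),r,'brass px',c[k]+[x0,y0],s[k]+[x0,y0,0,0,0])
    return np.array(q)
if __name__=='__main__':
    st(); j,K,C=snap('wrist','w11'); big(j,(0,0,512,384),1.5,'w11b'); big(j,(215,140,305,270),6,'w11c')
    for f in ('w1','w10','w11'): collar(f)
E
python3 m3.py
```

```text
t 20.85 pos [0.5139 0.263  0.2696] zaxis yaw 161.08 xax [ 0.  0. -1.] F [ 0.4  0.2 -1. ] M [ 0.07 -0.04  0.01] open 14.1 j [ 46.5  10.7 -10.4   0.  -68.9 -65.4]
w1 collar ell px [255.61 179.19] [43.5 44.5] -> [0.5143 0.2629] MEC [0.5138 0.2626] 0.025307293981313705 brass px [255.5093 184.4019] [248 177  16  16 214]
w10 collar ell px [255.9  177.34] [40.9 41.8] -> [0.5144 0.2628] MEC [0.5136 0.263 ] 0.025058990344405174 brass px [255.9637 182.1192] [249 176  15  14 193]
w11 collar ell px [255.03 175.63] [40.8 41.6] -> [0.5142 0.263 ] MEC [0.5142 0.2637] 0.025012679398059845 brass px [256.5537 179.322 ] [252 170  11  19 177]
```

View pics/w11b.png

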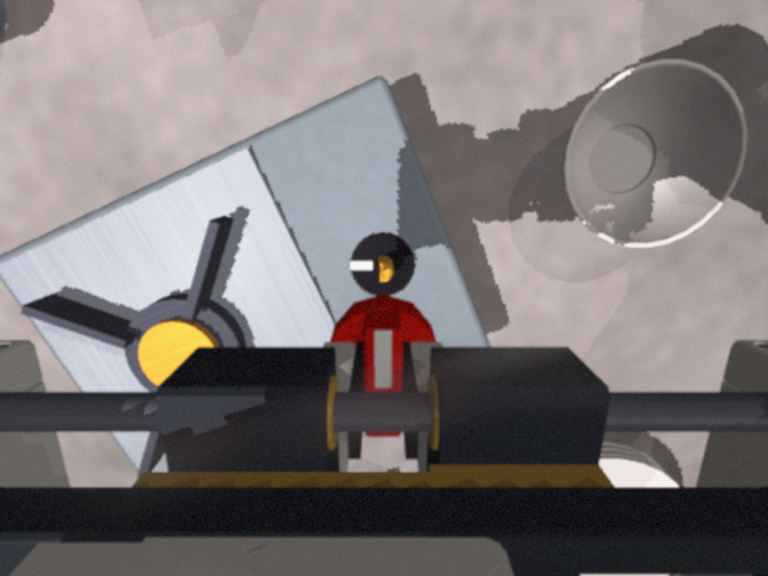

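Both yaws agree on the collar at (0.5143, 0.2629) within 0.3 mm, so the camera frame is right at this depth. Now I check where the held knob sits in the hand by comparing its line before and after closing.

```bash
cat > m4.py <<'E'
from h import *
np.set_printoptions(precision=3,suppress=True)
O={'w7':([.4726,-.3522,.1999],-108.22),'w8':([.4719,-.3552,.0494],-108.04),'w9':([.4716,-.3552,.0479],-108.02),'w10':([.5139,.2622,.2699],-109.08),'w11':([.5139,.2630,.2696],161.08)}
def tool(fn):
    p,y=O[fn];z=np.array([np.cos(np.radians(y)),np.sin(np.radians(y)),0]);x=np.array([0,0,-1.]);return np.array(p),np.c_[x,np.cross(z,x),z]
for fn,ztop,rows in (('w7',.043,(165,186)),('w8',.043,(222,256)),('w9',.043,(222,256)),('w10',.2699-.0049,(222,256)),('w11',.2696-.0049,(222,256))):
    i,K,C=load(fn); p,R=tool(fn); g=i.astype(int)
    # bar & line edges by saturation profile per row
    h=cv2.cvtColor(i,cv2.COLOR_BGR2HSV); cols=[];bars=[]
    for r in range(*rows):
        row=h[r,225:295]; m=(row[:,1]<110)&(row[:,2]>70); red=((row[:,0]<8)|(row[:,0]>172))&(row[:,1]>120)&(row[:,2]>40)
        rx=np.nonzero(red)[0]
        if len(rx)<4: continue
        # white pixels lying between red ones
        mid=[k for k in np.nonzero(m)[0] if rx.min()<k<rx.max() and abs(k-32)<9]
        if len(mid)>3: cols.append((r,225+np.mean(mid)))
    cols=np.array(cols); u=np.median(cols[:,1]); vv=np.median(cols[:,0]); X=onz(K,C,(u,vv),ztop); print(fn,K[0,2],'col',round(u,2),'n',len(cols),'std',cols[:,1].std().round(2),'line pt in tool mm',(R.T@(X-p)*1000))
E
python3 m4.py
python3 - <<'E'
import sys; sys.path.insert(0,'.')
import os; os.chdir('.')
from h import *
a,_,_=load('w8');b,_,_=load('w11');big(np.hstack([a[215:300,220:292],b[215:300,220:292]]),(0,0,144,85),5,'cmp')
E
```

```text
w7 254.87748881411613 col 259.0 n 21 std 0.0 line pt in tool mm [156.9    12.167   2.346]
w8 254.87748881411613 col 257.5 n 34 std 0.21 line pt in tool mm [ 6.4   11.586 -0.609]
w9 254.87748881411613 col 254.5 n 34 std 0.24 line pt in tool mm [ 4.9   12.382 -2.193]
w10 254.87748881411613 col 254.5 n 34 std 0.2 line pt in tool mm [ 4.9   12.292 -2.222]
w11 254.87748881411613 col 254.5 n 34 std 0.27 line pt in tool mm [ 4.9    9.865 -0.484]
```

View pics/cmp.png

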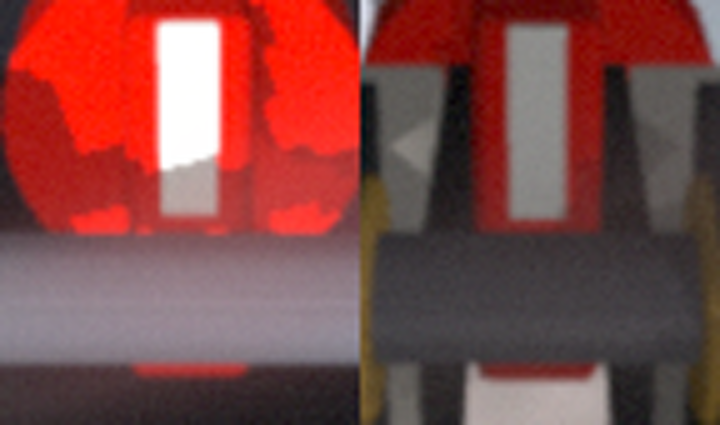

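Run:
```python
from h import *
exec(open('m4.py').read().split('for fn,ztop')[0])
np.set_printoptions(precision=4,suppress=True)
for f in ['w7','w8','w9','w10','w11']:
    i,K,C=load(f);p,R=tool(f);T=np.eye(4);T[:3,:3]=R;T[:3,3]=p;print(f,(np.linalg.inv(T)@C)[:3].ravel())
o=ctrl.get_obs();print(o['tool_pos'],o['orientation']);s=ctrl.snapshot('wrist');print(np.array(s['hand_eye'])[:3].ravel());o=ctrl.get_obs();print(o['tool_pos'],o['orientation'],o['clock']); R=Rt(o['orientation']);print(R)
```

```text
w7 [-0.0005 -0.2843  0.9587 -0.1329  0.0007 -0.9587 -0.2843  0.0775  1.
  0.0005  0.0007 -0.0021]
w8 [-0.0005 -0.2838  0.9589 -0.1329  0.0008 -0.9589 -0.2838  0.0774  1.
  0.0006  0.0007 -0.0021]
w9 [-0.0006 -0.2846  0.9586 -0.1328  0.0007 -0.9586 -0.2846  0.0776  1.
  0.0005  0.0008 -0.0021]
w10 [-0.0003 -0.2851  0.9585 -0.1328  0.0007 -0.9585 -0.2851  0.0776  1.
  0.0006  0.0004 -0.0021]
w11 [ 0.0008 -0.2856  0.9584 -0.1328  0.0007 -0.9584 -0.2856  0.0753  1.
  0.0009 -0.0006 -0.0002]
[0.5139 0.2631 0.2696] [-128.8025   89.9966   32.2524]
[ 0.0008 -0.2855  0.9584 -0.1328  0.0007 -0.9584 -0.2855  0.0753  1.
  0.0009 -0.0005 -0.0002]
[0.5139 0.2632 0.2696] [146.5308  89.9976 -52.431 ] 20.95
[[ 0.     -0.3249 -0.9457]
 [-0.     -0.9457  0.3249]
 [-1.      0.     -0.    ]]
```

The reported hand_eye itself changes with yaw: z -2.1 to -0.2 and y 77.5 to 75.3 mm. That fits a constant world offset of about (+0.8, +1.9) mm in wrist-camera positions. It also explains why the knob shifted when the jaws closed and why the jaws appear at column ≈ cx.

The corrected spindle axis is (0.5135, 0.2611), and the knob sits at the jaw centre. I turn back to yaw -109 and come down to just above the tip.

Call:
send_rows:
  deltas:
    - {"dx": 5, "dy": 0, "dz": 0, "ax": -2, "ay": 0, "az": 0, "fingers": 0}
    - {"dx": 5, "dy": 0, "dz": 0, "ax": -2, "ay": 0, "az": 0, "fingers": 0}
    - {"dx": 5, "dy": 0, "dz": 0, "ax": -2, "ay": 0, "az": 0, "fingers": 0}
    - {"dx": 5, "dy": 0, "dz": 0, "ax": -2, "ay": 0, "az": 0, "fingers": 0}
    - {"dx": 5, "dy": 0, "dz": 0, "ax": -2, "ay": 0, "az": 0, "fingers": 0}
    - {"dx": 5, "dy": 0, "dz": 0, "ax": -2, "ay": 0, "az": 0, "fingers": 0}
    - {"dx": 5, "dy": 0, "dz": 0, "ax": -2, "ay": 0, "az": 0, "fingers": 0}
    - {"dx": 5, "dy": 0, "dz": 0, "ax": -2, "ay": 0, "az": 0, "fingers": 0}
    - {"dx": 5, "dy": 0, "dz": 0, "ax": -2, "ay": 0, "az": 0, "fingers": 0}
    - {"dx": 30, "dy": 0, "dz": 2, "ax": 0, "ay": 0, "az": 0, "fingers": 0}
    - {"dx": 25, "dy": 0, "dz": 0, "ax": 0, "ay": 0, "az": 0, "fingers": 0}
    - {"dx": 10, "dy": 0, "dz": 0, "ax": 0, "ay": 0, "az": 0, "fingers": 0}

```text
clock: 22.45
tool_pos: [0.5127, 0.2609, 0.1582]
orientation: [-27.8, 89.9, -136.8]
force: [0.2, -0.0, -1.5]
opening: 0.0139
```

Call:
send_rows:
  deltas:
    - {"dx": 0, "dy": 0, "dz": 0, "ax": 0, "ay": 0, "az": 0, "fingers": 0}
    - {"dx": 0, "dy": 0, "dz": 0, "ax": 0, "ay": 0, "az": 0, "fingers": 0}

```text
clock: 22.7
tool_pos: [0.5138, 0.2618, 0.1606]
orientation: [142.8, 89.9, 33.8]
force: [1.0, -0.1, -0.9]
opening: 0.0134
```

Run:
```python
from h import *
st(); plan((.5135,.2611,.15),-109.1); j,K,C=snap('scene','s12'); big(j,(370,160,450,220),9,'s12b'); j,K,C=snap('wrist','w12'); big(j,(186,110,326,290),3.3,'w12b')
```

```text
t 22.7 pos [0.5138 0.2618 0.1606] zaxis yaw -109.01 xax [ 0.001  0.001 -1.   ] F [ 1.  -0.1 -0.9] M [-0.03 -0.01 -0.03] open 13.4 j [ 46.4  15.7 -19.1   0.  -55.1  24.5]
shift mm [10.6 -0.1  0.8] turn units [ 0.02 -0.01 -0.01] deg [ 0.09 -0.07 -0.05]
```

View pics/s12b.png

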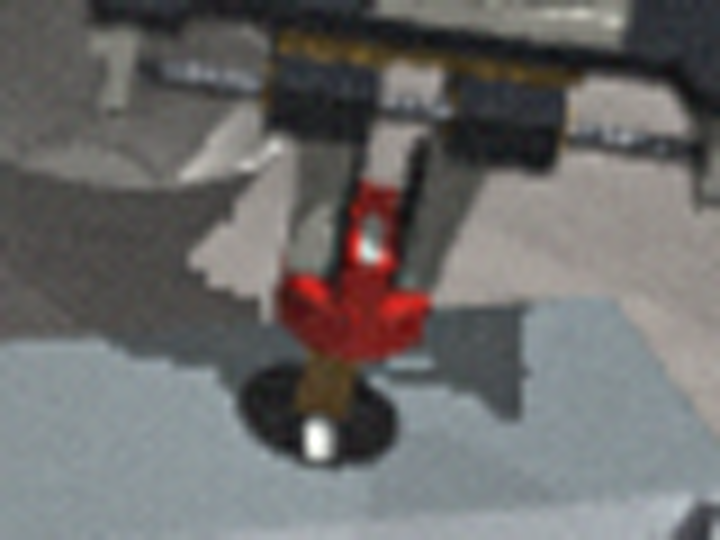

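View pics/w12b.png

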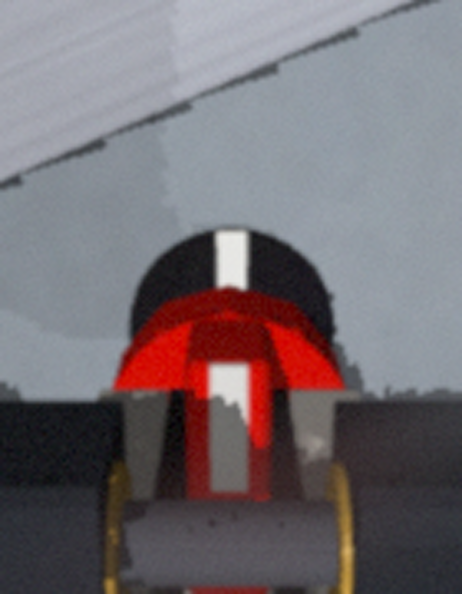

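In the wrist view the stripe and the knob's line are nearly collinear, with about 0.7 mm left to go in +z. In the scene view the knob is above the spindle with a matching lean. I correct and come down close.

Call:
send_rows:
  deltas:
    - {"dx": 8, "dy": 0, "dz": 0.8, "ax": 0, "ay": 0, "az": 0, "fingers": 0}
    - {"dx": 6, "dy": 0, "dz": 0, "ax": 0, "ay": 0, "az": 0, "fingers": 0}
    - {"dx": 3, "dy": 0, "dz": 0, "ax": 0, "ay": 0, "az": 0, "fingers": 0}
    - {"dx": 0, "dy": 0, "dz": 0, "ax": 0, "ay": 0, "az": 0, "fingers": 0}
    - {"dx": 0, "dy": 0, "dz": 0, "ax": 0, "ay": 0, "az": 0, "fingers": 0}
    - {"dx": 0, "dy": 0, "dz": 0, "ax": 0, "ay": 0, "az": 0, "fingers": 0}

```text
clock: 23.55
tool_pos: [0.5131, 0.2607, 0.1428]
orientation: [150.4, 90.0, 41.3]
force: [0.1, -0.8, -0.2]
opening: 0.0138
```

Run:
```python
from h import *
st(); plan((.5135,.2611,.14),-109.1); j,K,C=snap('wrist','w13'); big(j,(186,130,326,290),5,'w13b')
```

```text
t 23.55 pos [0.5131 0.2607 0.1428] zaxis yaw -109.03 xax [ 0.  0. -1.] F [ 0.1 -0.8 -0.2] M [0.01 0.04 0.02] open 13.8 j [ 46.4  16.7 -20.4   0.  -52.9  24.6]
shift mm [ 2.8  0.3 -0.5] turn units [ 0.01 -0.   -0.  ] deg [ 0.07 -0.02 -0.01]
```

View pics/w13b.png

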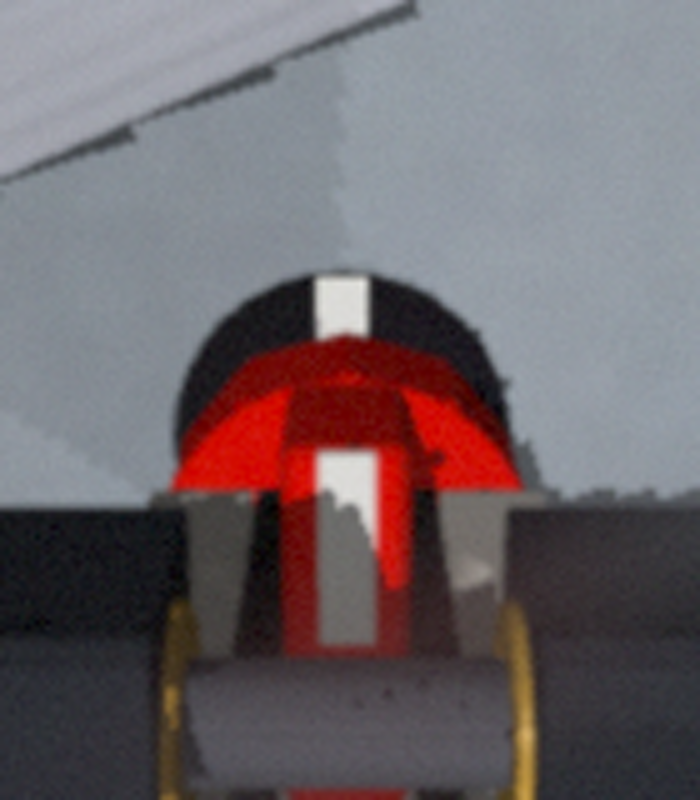

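The stripe is at crop column 342 and the knob's line at 347, so dz should be -0.5; the planned position agrees. I start lowering in small steps.

Call:
send_rows:
  deltas:
    - {"dx": 1, "dy": 0.3, "dz": -0.5, "ax": 0, "ay": 0, "az": 0, "fingers": 0}
    - {"dx": 1, "dy": 0, "dz": 0, "ax": 0, "ay": 0, "az": 0, "fingers": 0}
    - {"dx": 1, "dy": 0, "dz": 0, "ax": 0, "ay": 0, "az": 0, "fingers": 0}
    - {"dx": 1, "dy": 0, "dz": 0, "ax": 0, "ay": 0, "az": 0, "fingers": 0}
    - {"dx": 0, "dy": 0, "dz": 0, "ax": 0, "ay": 0, "az": 0, "fingers": 0}

```text
clock: 24.22
tool_pos: [0.5134, 0.261, 0.1384]
orientation: [-39.2, 90.0, -148.2]
force: [-0.5, 0.5, -1.0]
opening: 0.0139
```

Run:
```python
from h import *
st(); plan((.5135,.2611,.14),-109.1)
```

```text
t 24.23 pos [0.5134 0.261  0.1384] zaxis yaw -109.04 xax [-0. -0. -1.] F [-0.5  0.5 -1. ] M [ 0.04  0.08 -0.03] open 13.9 j [ 46.4  17.  -20.6  -0.  -52.4  24.6]
shift mm [-1.6  0.1 -0.2] turn units [0.01 0.   0.  ] deg [0.06 0.01 0.01]
```

Call:
send_rows:
  deltas:
    - {"dx": 1, "dy": 0, "dz": 0, "ax": 0, "ay": 0, "az": 0, "fingers": 0}
    - {"dx": 1, "dy": 0, "dz": 0, "ax": 0, "ay": 0, "az": 0, "fingers": 0}
    - {"dx": 1, "dy": 0, "dz": 0, "ax": 0, "ay": 0, "az": 0, "fingers": 0}
    - {"dx": 0, "dy": 0, "dz": 0, "ax": 0, "ay": 0, "az": 0, "fingers": 0}

```text
clock: 24.72
tool_pos: [0.5134, 0.261, 0.1354]
orientation: [-32.4, 90.0, -141.5]
force: [0.1, 0.4, -1.0]
opening: 0.0138
```

Call:
send_rows:
  deltas:
    - {"dx": 1, "dy": 0, "dz": 0, "ax": 0, "ay": 0, "az": 0, "fingers": 0}
    - {"dx": 1, "dy": 0, "dz": 0, "ax": 0, "ay": 0, "az": 0, "fingers": 0}
    - {"dx": 1, "dy": 0, "dz": 0, "ax": 0, "ay": 0, "az": 0, "fingers": 0}
    - {"dx": 0, "dy": 0, "dz": 0, "ax": 0, "ay": 0, "az": 0, "fingers": 0}

```text
clock: 25.22
tool_pos: [0.5134, 0.261, 0.1324]
orientation: [-44.6, 90.0, -153.7]
force: [-0.2, 0.9, -1.1]
opening: 0.0135
```

Run:
```python
from h import *
st()
```

```text
t 25.23 pos [0.5134 0.261  0.1324] zaxis yaw -109.04 xax [-0. -0. -1.] F [-0.2  0.9 -1.1] M [0.27 0.08 0.02] open 13.5 j [ 46.4  17.4 -21.   -0.  -51.7  24.6]
```

It is already about 8 mm below the predicted tip contact with no axial force, so the D is engaging. I continue towards home, predicted at TCP z 0.1244.

Call:
send_rows:
  deltas:
    - {"dx": 1, "dy": 0, "dz": 0, "ax": 0, "ay": 0, "az": 0, "fingers": 0}
    - {"dx": 1, "dy": 0, "dz": 0, "ax": 0, "ay": 0, "az": 0, "fingers": 0}
    - {"dx": 1, "dy": 0, "dz": 0, "ax": 0, "ay": 0, "az": 0, "fingers": 0}
    - {"dx": 1, "dy": 0, "dz": 0, "ax": 0, "ay": 0, "az": 0, "fingers": 0}
    - {"dx": 0, "dy": 0, "dz": 0, "ax": 0, "ay": 0, "az": 0, "fingers": 0}

```text
clock: 25.85
tool_pos: [0.5135, 0.261, 0.1287]
orientation: [121.5, 90.0, 12.5]
force: [-0.8, 1.5, 1.9]
opening: 0.0141
```

Call:
send_rows:
  deltas:
    - {"dx": 1, "dy": 0, "dz": 0, "ax": 0, "ay": 0, "az": 0, "fingers": 0}
    - {"dx": 1, "dy": 0, "dz": 0, "ax": 0, "ay": 0, "az": 0, "fingers": 0}
    - {"dx": 1, "dy": 0, "dz": 0, "ax": 0, "ay": 0, "az": 0, "fingers": 0}
    - {"dx": 0, "dy": 0, "dz": 0, "ax": 0, "ay": 0, "az": 0, "fingers": 0}

```text
clock: 26.35
tool_pos: [0.5135, 0.261, 0.1258]
orientation: [129.2, 90.0, 20.2]
force: [-3.2, -0.2, 5.5]
opening: 0.0136
```

Run:
```python
from h import *
st()
```

```text
t 26.35 pos [0.5135 0.261  0.1258] zaxis yaw -109.03 xax [ 0.  0. -1.] F [-3.2 -0.2  5.5] M [0.12 0.88 0.02] open 13.6 j [ 46.4  17.8 -21.4   0.  -50.8  24.6]
```

Call:
send_rows:
  deltas:
    - {"dx": 1, "dy": 0, "dz": 0, "ax": 0, "ay": 0, "az": 0, "fingers": 0}
    - {"dx": 1, "dy": 0, "dz": 0, "ax": 0, "ay": 0, "az": 0, "fingers": 0}
    - {"dx": 0, "dy": 0, "dz": 0, "ax": 0, "ay": 0, "az": 0, "fingers": 0}

```text
clock: 26.72
tool_pos: [0.5135, 0.261, 0.124]
orientation: [125.8, 90.0, 16.8]
force: [-2.7, -0.5, 7.4]
opening: 0.0141
```

Call:
send_rows:
  deltas:
    - {"dx": 1, "dy": 0, "dz": 0, "ax": 0, "ay": 0, "az": 0, "fingers": 0}
    - {"dx": 1, "dy": 0, "dz": 0, "ax": 0, "ay": 0, "az": 0, "fingers": 0}
    - {"dx": 0, "dy": 0, "dz": 0, "ax": 0, "ay": 0, "az": 0, "fingers": 0}

```text
clock: 27.1
tool_pos: [0.5136, 0.2611, 0.1231]
orientation: [126.9, 89.9, 17.9]
force: [-6.1, -2.0, 15.4]
opening: 0.0139
```

Call:
send_rows:
  deltas:
    - {"dx": 1, "dy": 0, "dz": 0, "ax": 0, "ay": 0, "az": 0, "fingers": 0}
    - {"dx": 1, "dy": 0, "dz": 0, "ax": 0, "ay": 0, "az": 0, "fingers": 0}
    - {"dx": 0, "dy": 0, "dz": 0, "ax": 0, "ay": 0, "az": 0, "fingers": 0}

```text
clock: 27.48
tool_pos: [0.5138, 0.2611, 0.1228]
orientation: [127.2, 89.9, 18.2]
force: [-12.0, -2.2, 29.3]
opening: 0.0138
```

Run:
```python
from h import *
st();j,K,C=snap('wrist','w14'); big(j,(186,130,326,290),5,'w14b'); j,K,C=snap('scene','s14'); big(j,(370,160,450,220),9,'s14b')
```

```text
t 27.48 pos [0.5138 0.2611 0.1228] zaxis yaw -108.96 xax [ 0.002  0.001 -1.   ] F [-12.   -2.2  29.3] M [-0.93  4.35  0.  ] open 13.8 j [ 46.4  17.9 -21.7   0.1 -50.3  24.6]
```

View pics/w14b.png

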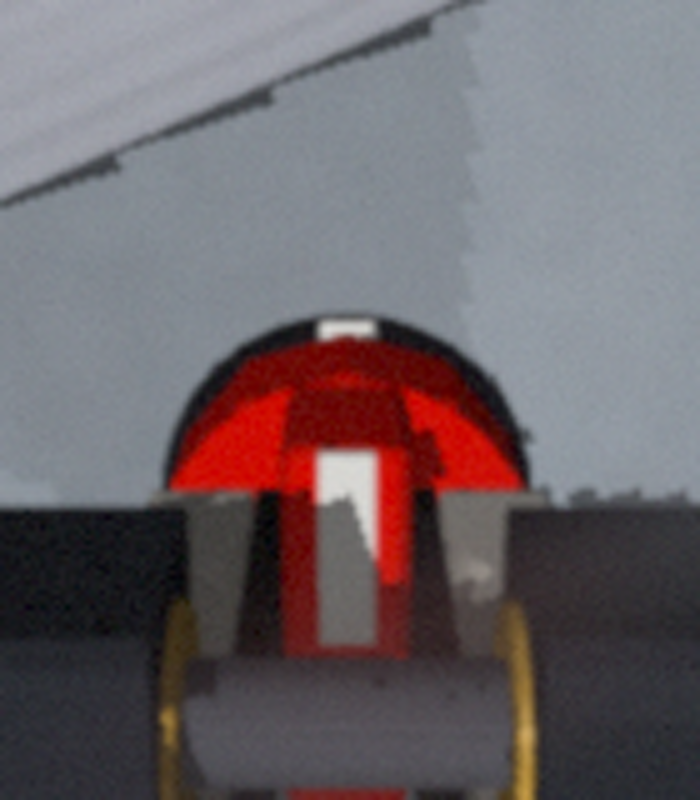

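View pics/s14b.png

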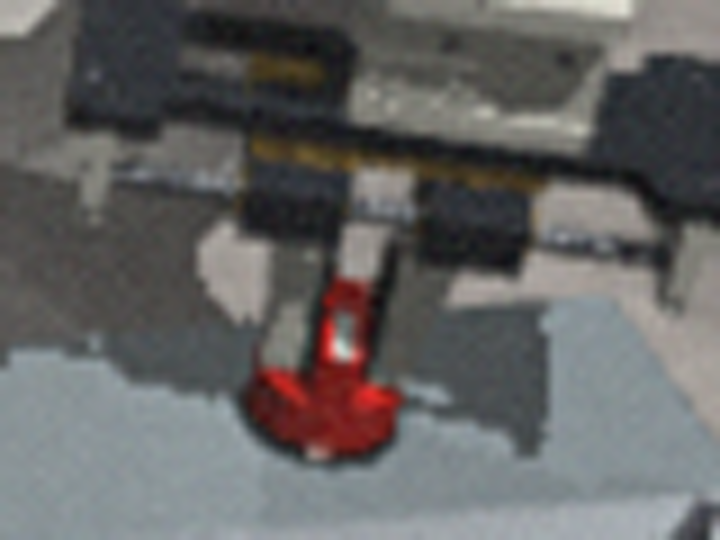

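The force rises steeply: 7 N at z 0.124 and 29 N at 0.1228. Either this is the stop or it is a jam. I check by measuring the height of the skirt's lower edge above the collar in the wrist view.

Run:
```python
from h import *
np.set_printoptions(precision=2,suppress=True)
i,K,C=load('w14')
he=np.eye(4);he[:3]=np.array([-0.0003,-.2851,.9585,-.1328,.0007,-.9585,-.2851,.07735,1,.0006,.0005,0]).reshape(3,4)
def pt(t): 
    c=np.linalg.inv(he)@np.r_[np.array(t)/1000,1]; return (K@(c[:3]/c[2]))[:2]
def crop(uv): return ((uv[0]-186+.5)*5,(uv[1]-130+.5)*5)
print('bar top outer end',crop(pt((4.9,22,0))),'skirt top',crop(pt((25.4,23,0))),'skirt bottom',crop(pt((42.9,23,0))))
for g in (0,2,4,6,8): print('gap',g,'collar edge',crop(pt((42.9+g,25,0))), 'collar half width at row', )
# measured edges along centre columns next to the stripe
for u in (254,255,256,250,260):
    print(u,[tuple(i[v,u]) for v in range(190,204)])
```

```text
bar top outer end (np.float64(346.09039910120686), np.float64(456.80477910562473)) skirt top (np.float64(346.1347128258798), np.float64(382.9485713173966)) skirt bottom (np.float64(346.1613289086954), np.float64(338.5884332914735))
gap 0 collar edge (np.float64(346.1702932984939), np.float64(323.64778362723644)) collar half width at row
gap 2 collar edge (np.float64(346.17294482963786), np.float64(319.2285650540423)) collar half width at row
gap 4 collar edge (np.float64(346.175542045931), np.float64(314.89987123188)) collar half width at row
gap 6 collar edge (np.float64(346.1780865993592), np.float64(310.6589488516943)) collar half width at row
gap 8 collar edge (np.float64(346.1805800755865), np.float64(306.50315513959697)) collar half width at row
254 [(np.uint8(144), np.uint8(136), np.uint8(131)), (np.uint8(145), np.uint8(137), np.uint8(130)), (np.uint8(119), np.uint8(113), np.uint8(109)), (np.uint8(99), np.uint8(97), np.uint8(97)), (np.uint8(161), np.uint8(163), np.uint8(163)), (np.uint8(202), np.uint8(205), np.uint8(206)), (np.uint8(169), np.uint8(173), np.uint8(186)), (np.uin
[... 2154 characters left out ...]
(16), np.uint8(114)), (np.uint8(10), np.uint8(12), np.uint8(114))]
260 [(np.uint8(147), np.uint8(140), np.uint8(133)), (np.uint8(143), np.uint8(135), np.uint8(128)), (np.uint8(130), np.uint8(121), np.uint8(117)), (np.uint8(104), np.uint8(98), np.uint8(99)), (np.uint8(130), np.uint8(131), np.uint8(133)), (np.uint8(154), np.uint8(157), np.uint8(158)), (np.uint8(138), np.uint8(139), np.uint8(142)), (np.uint8(88), np.uint8(87), np.uint8(105)), (np.uint8(28), np.uint8(31), np.uint8(91)), (np.uint8(5), np.uint8(8), np.uint8(95)), (np.uint8(14), np.uint8(8), np.uint8(96)), (np.uint8(0), np.uint8(8), np.uint8(97)), (np.uint8(12), np.uint8(6), np.uint8(97)), (np.uint8(9), np.uint8(12), np.uint8(97))]
```

The skirt's lower edge is where it should be, predicted 338.6 and seen at about 337. The collar edge at row ~320 suggests a gap of about 2 mm, meaning fully pressed, but that reading is sensitive to small offsets. I solve the collar height from circle fits at several known TCP heights.

```bash
cat > m5.py <<'E'
from h import *
from scipy.optimize import least_squares
np.set_printoptions(precision=2,suppress=True)
def edge(fn,roi,maxrow,f=8):
    i,K,C=load(fn); x0,y0,x1,y1=roi; c=cv2.resize(i[y0:y1,x0:x1],None,fx=f,fy=f,interpolation=cv2.INTER_CUBIC)
    b,g,r=[c[:,:,k].astype(int) for k in range(3)]
    dark=((c.max(2)<85)).astype(np.uint8)
    cn=max(cv2.findContours(dark,0,1)[0],key=cv2.contourArea); hl=cv2.convexHull(cn).reshape(-1,2)
    # dense points on the hull's own contour points
    p=cn.reshape(-1,2); d=np.array([cv2.pointPolygonTest(hl.reshape(-1,1,2).astype(np.float32),(float(a),float(bb)),True) for a,bb in p]); p=p[d<2]
    uv=(p+.5)/f-.5+[x0,y0]; uv=uv[uv[:,1]<maxrow]; return uv,K,C
D=[]
for fn,roi,mr in (('w1',(225,150,290,210),300),('w10',(225,145,290,200),193),('w12',(215,170,300,232),206),('w13',(215,180,300,230),220),('w14',(212,185,300,232),224)):
    try:
        uv,K,C=edge(fn,roi,mr); D.append((fn,uv,K,C)); print(fn,len(uv),uv.min(0),uv.max(0))
    except Exception as e: print(fn,e)
for zc in (.070,.0735,.077,.080):
    for fn,uv,K,C in D:
        P=np.array([onz(K,C,p,zc)[:2] for p in uv])*1000
        s=least_squares(lambda q:np.hypot(P[:,0]-q[0],P[:,1]-q[1])-q[2],[513,261,25],loss='soft_l1',f_scale=.3); print(zc,fn,s.x,'px bias for r=25:',((s.x[2]-25)*286.7/((C[2,3]-zc)*1000/.9585)).round(2))
E
python3 m5.py
```

```text
w1 813 [233.06 156.94] [278.19 201.56]
w10 638 [234.69 157.06] [277.19 192.94]
w12 335 [260.94 179.56] [285.81 200.31]
w13 287 [259.56 184.69] [286.31 206.81]
w14 274 [260.56 193.19] [291.19 223.94]
0.07 w1 [513.   263.32  25.51] px bias for r=25: 0.44
0.07 w10 [513.15 263.31  25.22] px bias for r=25: 0.18
0.07 w12 [522.72 247.74   8.49] px bias for r=25: -20.3
0.07 w13 [525.15 248.22   7.11] px bias for r=25: -23.92
0.07 w14 [512.72 262.75  24.65] px bias for r=25: -0.52
0.0735 w1 [513.83 263.11  25.22] px bias for r=25: 0.2
0.0735 w10 [513.93 263.06  24.96] px bias for r=25: -0.04
0.0735 w12 [523.74 247.59   8.36] px bias for r=25: -20.78
0.0735 w13 [526.2  248.04   6.99] px bias for r=25: -24.49
0.0735 w14 [514.14 262.27  24.17] px bias for r=25: -1.25
0.077 w1 [514.65 262.89  24.94] px bias for r=25: -0.06
0.077 w10 [514.72 262.8   24.69] px bias for r=25: -0.26
0.077 w12 [524.76 247.45   8.22] px bias for r=25: -21.29
0.077 w13 [527.25 247.85   6.87] px bias for r=25: -25.09
0.077 w14 [515.55 261.8   23.7 ] px bias for r=25: -2.0
0.08 w1 [515.36 262.71  24.7 ] px bias for r=25: -0.28
0.08 w10 [515.39 262.58  24.46] px bias for r=25: -0.46
0.08 w12 [525.63 247.32   8.11] px bias for r=25: -21.73
0.08 w13 [528.15 247.7    6.77] px bias for r=25: -25.61
0.08 w14 [516.76 261.38  23.3 ] px bias for r=25: -2.66
```

```bash
cat > m6.py <<'E'
from h import *
np.set_printoptions(precision=2,suppress=True)
f=8
def strip(fn,u0,u1,v0,v1):
    i,K,C=load(fn); return i,K,C
# save enlarged views to read the white marks' ends
for fn,(x0,y0,x1,y1) in {'w7':(240,155,280,210),'w8':(235,205,280,265),'w10':(240,150,275,190),'w13':(240,180,275,205),'w14':(240,186,275,205),'w1':(240,150,275,190),'w6':(240,115,285,160)}.items():
    i,K,C=load(fn); g=i[y0:y1,x0:x1].min(2).astype(int)
    print(fn,'cols',x0)
    if fn in('w6',): continue
    uc={'w7':259,'w8':257.5,'w10':256,'w13':254,'w14':255,'w1':256}[fn]; a=int(round(uc))-1-x0
    for v in range(y0,y1): print(v,int(g[v-y0,a:a+3].mean()),end='; ')
    print()
E
python3 m6.py
```

```text
w7 cols 240
155 47; 156 47; 157 41; 158 30; 159 17; 160 13; 161 15; 162 18; 163 34; 164 123; 165 241; 166 255; 167 255; 168 255; 169 255; 170 255; 171 255; 172 255; 173 255; 174 255; 175 255; 176 255; 177 255; 178 255; 179 255; 180 255; 181 255; 182 255; 183 255; 184 255; 185 252; 186 173; 187 53; 188 0; 189 0; 190 0; 191 1; 192 0; 193 2; 194 2; 195 3; 196 0; 197 1; 198 0; 199 1; 200 1; 201 3; 202 0; 203 0; 204 25; 205 33; 206 37; 207 37; 208 41; 209 42; 
w8 cols 235
205 13; 206 6; 207 14; 208 13; 209 11; 210 10; 211 18; 212 13; 213 15; 214 5; 215 13; 216 11; 217 21; 218 74; 219 189; 220 251; 221 254; 222 255; 223 254; 224 255; 225 255; 226 254; 227 255; 228 254; 229 254; 230 255; 231 254; 232 254; 233 254; 234 255; 235 254; 236 254; 237 254; 238 254; 239 254; 240 254; 241 254; 242 254; 243 254; 244 254; 245 254; 246 250; 247 217; 248 175; 249 166; 250 163; 251 165; 252 163; 253 164; 254 161; 255 163; 256 158; 257 138; 258 93; 259 65; 260 63; 261 72; 262 85; 263 87; 264 92; 
w10 cols 240
150 144; 151 144; 152 143; 153 140; 154 141; 155 138; 156 139; 157 182; 158 221; 159 224; 160 223
[... 308 characters left out ...]
153; 186 211; 187 215; 188 214; 189 214; 190 213; 191 216; 192 215; 193 215; 194 215; 195 202; 196 153; 197 57; 198 7; 199 7; 200 0; 201 1; 202 3; 203 2; 204 4; 
w14 cols 240
186 131; 187 132; 188 131; 189 131; 190 132; 191 129; 192 108; 193 98; 194 161; 195 201; 196 166; 197 70; 198 15; 199 6; 200 1; 201 5; 202 6; 203 0; 204 5; 
w1 cols 240
150 130; 151 127; 152 128; 153 127; 154 128; 155 125; 156 117; 157 148; 158 193; 159 205; 160 203; 161 205; 162 203; 163 204; 164 205; 165 204; 166 203; 167 204; 168 204; 169 204; 170 204; 171 202; 172 185; 173 125; 174 46; 175 22; 176 18; 177 27; 178 25; 179 24; 180 23; 181 27; 182 29; 183 36; 184 42; 185 45; 186 48; 187 56; 188 54; 189 57; 
w6 cols 240
```

Run:
```python
from h import *
np.set_printoptions(precision=4,suppress=True)
L={k:load(k)[1:] for k in ['w1','w7','w8','w10','w13','w14']}
def T(l): 
    x,r=tri(*[(L[k][0],L[k][1],uv) for k,uv in l]);print([k for k,_ in l],x,np.round(np.array(r)*1000,2))
print('knob line outer end, true z .043'); T([('w7',(259,164.05)),('w8',(257.5,218.5))])
s={'w1':(256.5,157.2),'w10':(256.1,157.0),'w13':(254,185.1),'w14':(255.3,193.8)}
print('stripe outer end');
for c in (['w10','w13'],['w10','w14'],['w1','w14'],['w1','w13'],['w13','w14'],['w1','w10','w13','w14']): T([(k,s[k]) for k in c])
# sensitivity
T([('w7',(259,164.05)),('w8',(257.5,219))]); T([('w10',s['w10']),('w14',(255.3,194.3))])
```

```text
knob line outer end, true z .043
['w7', 'w8'] [ 0.4947 -0.3619  0.0449] [0.03 0.03]
stripe outer end
['w10', 'w13'] [0.5376 0.2548 0.0763] [0.18 0.18]
['w10', 'w14'] [0.5375 0.2548 0.0761] [0.09 0.09]
['w1', 'w14'] [0.5384 0.255  0.0786] [0.41 0.41]
['w1', 'w13'] [0.5385 0.255  0.079 ] [0.34 0.34]
['w13', 'w14'] [0.5378 0.2549 0.0769] [0.08 0.08]
['w1', 'w10', 'w13', 'w14'] [0.5379 0.2549 0.0772] [0.65 0.42 0.06 0.2 ]
['w7', 'w8'] [ 0.4949 -0.3619  0.0462] [0.04 0.04]
['w10', 'w14'] [0.5379 0.2546 0.0786] [0.09 0.09]
```

The stripe gives a collar height of about 0.075-0.077 once the +1.9 mm camera z-bias is removed; that bias comes from the knob line, measured at 0.0449 against 0.043 true. The stop would then be at TCP z 0.120-0.122 (±2 mm), so the picture alone does not settle it. I use the force curve instead: back off in small steps, unload the sideways force and see whether the spring follows.

Call:
send_rows:
  deltas:
    - {"dx": -1, "dy": 0, "dz": 0, "ax": 0, "ay": 0, "az": 0, "fingers": 0}
    - {"dx": -1, "dy": 0, "dz": 0, "ax": 0, "ay": 0, "az": 0, "fingers": 0}
    - {"dx": 0, "dy": 0, "dz": 0, "ax": 0, "ay": 0, "az": 0, "fingers": 0}

```text
clock: 27.95
tool_pos: [0.5136, 0.2611, 0.1231]
orientation: [132.5, 89.9, 23.5]
force: [-6.1, -0.4, 15.2]
opening: 0.0137
```

Call:
send_rows:
  deltas:
    - {"dx": -1, "dy": 0, "dz": 0, "ax": 0, "ay": 0, "az": 0, "fingers": 0}
    - {"dx": 0, "dy": 0, "dz": 0, "ax": 0, "ay": 0, "az": 0, "fingers": 0}

```text
clock: 28.2
tool_pos: [0.5135, 0.2611, 0.1234]
orientation: [137.0, 90.0, 28.0]
force: [-3.6, 0.0, 8.6]
opening: 0.0137
```

Call:
send_rows:
  deltas:
    - {"dx": -1, "dy": 0, "dz": 0, "ax": 0, "ay": 0, "az": 0, "fingers": 0}
    - {"dx": 0, "dy": 0, "dz": 0, "ax": 0, "ay": 0, "az": 0, "fingers": 0}

```text
clock: 28.45
tool_pos: [0.5135, 0.261, 0.1242]
orientation: [135.0, 90.0, 26.0]
force: [-3.5, -0.1, 7.7]
opening: 0.0139
```

Call:
send_rows:
  deltas:
    - {"dx": -1, "dy": 0, "dz": 0, "ax": 0, "ay": 0, "az": 0, "fingers": 0}
    - {"dx": 0, "dy": 0, "dz": 0, "ax": 0, "ay": 0, "az": 0, "fingers": 0}

```text
clock: 28.7
tool_pos: [0.5135, 0.261, 0.125]
orientation: [138.9, 90.0, 29.9]
force: [-2.2, -0.0, 7.1]
opening: 0.0139
```

Call:
send_rows:
  deltas:
    - {"dx": -1, "dy": 0, "dz": 0, "ax": 0, "ay": 0, "az": 0, "fingers": 0}
    - {"dx": 0, "dy": 0, "dz": 0, "ax": 0, "ay": 0, "az": 0, "fingers": 0}

```text
clock: 28.95
tool_pos: [0.5135, 0.261, 0.1259]
orientation: [139.6, 90.0, 30.6]
force: [-1.9, 0.4, 5.4]
opening: 0.0138
```

The response is elastic and repeatable: 8.6, 7.7, 7.1 and 5.4 N over 2.5 mm, about 1.2 N/mm. That is the spring's rate, with a hard stop at TCP z 0.1235. To make sure the knob is fully home and not wedged high, I compare the visible stripe area in the scene view before (s12) and at the stop (s14). The expected visible fraction is about 0.29 for a 2 mm gap, 0.46 for 4 mm and 0.79 for 8 mm.

Run:
```python
from h import *
np.set_printoptions(linewidth=200)
for fn in ('scene0','s12','s14'):
    i,K,C=load(fn); g=i.min(2).astype(int); print(fn); print(g[201:216,398:415])
    x=g[201:216,400:412].astype(float); print('excess over 60',np.clip(x-60,0,None)[:, :].sum())
    # predicted stripe points
    ax=np.array([.5135,.2611]);d=np.array([np.cos(np.radians(-19)),np.sin(np.radians(-19))])
    print('pred px stripe outer, inner(9mm)',proj(K,C,[*(ax+.025*d),.077]),proj(K,C,[*(ax+.009*d),.077]))
```

```text
scene0
[[ 87  57  42  39  31  40  44  46  46  50  51  69 117 124 130 129 129]
 [ 48  35  26  35  31  38  44  49  52  44  45  41  60 108 121 127 123]
 [ 36  33  41  31  33  40  51  48  49  50  55  35  26  48  92 118 128]
 [ 34  45  33  35  36  48  47  51  47  46  50  43  28  33  43  85 122]
 [ 29  47  42  40  39  41  46  54  44  48  44  29  34  35  27  41 118]
 [ 36  32  39  38  25  45  86  96  65  39  41  41  40  33  35  36 101]
 [ 44  34  38  36  34  60 174 180 116  54  31  37  33  41  36  36  92]
 [ 73  42  35  35  21  67 203 217 150  64  35  35  37  37  22  45 104]
 [116  81  59  39  27  62 202 215 152  64  34  36  34  29  42  74 116]
 [133 131 100  74  54  58 163 188 130  58  38  30  38  42  74 114 117]
 [130 138 128 129 113  75  84  83  69  50  66  73  74  89 116 132 126]
 [129 129 129 135 132 131 125 128 109 106 128 135 120 124 126 132 127]
 [125 131 130 128 132 128 132 126 127 128 130 126 128 129 127 128 124]
 [125 130 126 129 131 128 130 132 129 124 129 127 129 130 129 130 124]
 [129 128 124 129 126 125 130 127 129 134 127 126 131 125 128 125 126]]
excess over 60 5252.0
pred 
[... 1745 characters left out ...]
 37  34  25  34 103]
 [ 81  44  31  33  25  33  29  33  32  28  31  28  28  35  29  45 103]
 [123  84  50  34  30  32  75  67  51  31  26  28  30  22  44  73 119]
 [150 134 107  77  60  49 115 117  76  33  30  26  40  47  84 123 129]
 [147 140 135 134 113  86  91  89  71  60  72  74  70  88 126 132 126]
 [143 133 134 134 133 130 132 129 111 110 128 134 132 131 136 134 126]
 [139 128 132 132 134 136 130 136 134 131 133 131 130 136 131 128 131]
 [141 131 130 131 130 130 133 130 131 127 126 129 130 132 131 129 128]
 [142 142 128 133 131 126 133 133 136 129 125 127 130 133 129 131 129]]
excess over 60 3986.0
pred px stripe outer, inner(9mm) [404.62423589 209.94566468] [404.8267287  206.52639805]
```

At the stop only about 0.6 of 4 px of the stripe still shows, a fraction of ~0.15. The gap is therefore at or below 2 mm, so the knob is fully home and the spindle is at its stop. A knob wedged high would show more of the stripe. I press down again to a firm hold of about 20 N.

Call:
send_rows:
  deltas:
    - {"dx": 1, "dy": 0, "dz": 0, "ax": 0, "ay": 0, "az": 0, "fingers": 0}
    - {"dx": 1, "dy": 0, "dz": 0, "ax": 0, "ay": 0, "az": 0, "fingers": 0}
    - {"dx": 1, "dy": 0, "dz": 0, "ax": 0, "ay": 0, "az": 0, "fingers": 0}
    - {"dx": 1, "dy": 0, "dz": 0, "ax": 0, "ay": 0, "az": 0, "fingers": 0}
    - {"dx": 0.7, "dy": 0, "dz": 0, "ax": 0, "ay": 0, "az": 0, "fingers": 0}
    - {"dx": 0, "dy": 0, "dz": 0, "ax": 0, "ay": 0, "az": 0, "fingers": 0}
    - {"dx": 0, "dy": 0, "dz": 0, "ax": 0, "ay": 0, "az": 0, "fingers": 0}
    - {"dx": 0, "dy": 0, "dz": 0, "ax": 0, "ay": 0, "az": 0, "fingers": 0}

```text
clock: 29.95
tool_pos: [0.5137, 0.2611, 0.123]
orientation: [129.7, 89.9, 20.7]
force: [-7.8, -2.3, 20.7]
opening: 0.0141
```

Run:
```python
from h import *
j,K,C=snap('scene','s15'); big(j,(0,0,512,384),1.5,'s15b'); print(j[206:213,405].min(1)); st()
```

```text
[ 22  26  26  57  94  84 132]
t 30.0 pos [0.5137 0.2611 0.123 ] zaxis yaw -108.99 xax [ 0.001  0.001 -1.   ] F [-8.  -1.1 20.6] M [-0.6   3.06  0.  ] open 13.8 j [ 46.4  17.9 -21.6   0.1 -50.4  24.6]
```

View pics/s15b.png

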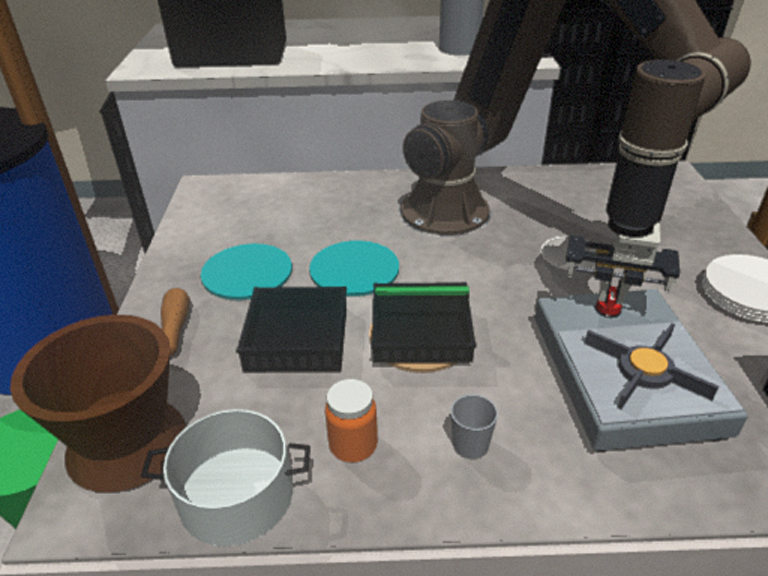

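The final view shows the basket upright on the wooden board at (422,325). The lower basket, jar, cup, bowl and pestle are where they were, and the knob is held down on the cooker at (610,302). The push is steady at 20 N with the hand 0.5 mm past first contact with the stop. I hand the job in.

Run:
```python
from h import *
print(ctrl.close_job()); st()
```

```text
the job is handed in; nothing more can be done
None
the job is handed in; nothing more can be done
```

The job is handed in. The upper basket stands on the wooden board, and the red knob is on the brass spindle, held pressed down by the hand. The last clock reading was 30.0 s of the 58 s allowed, and no verdict was reported.

**What I did:** I lifted the upper basket off by its handle and stood it on the board. I then gripped the knob's bar in the lower basket and turned it about 1° to match the spindle's flat. I lowered it onto the spindle and pressed it to the stop.

**Last checks that agreed:**
- **Pressed down:** the hand's height held at 0.123 m with a steady push of about 20 N. On backing off, the force fell at about 1.2 N/mm, which is the spring's rate, above a hard stop at about 0.1235 m.
- **Fully home:** only about 15% of the collar stripe still shows under the knob, which puts the gap at 2 mm or less, as expected when home and pressed.
- **Other items:** the last picture shows the cup, jar and pestle where they were; the bowl is partly hidden behind the hand.

**Checks that disagreed:**
- **Wrist camera:** its positions were off by about (0.8, 1.9) mm sideways and about 1.9 mm in height. I corrected the fit on the spindle for the sideways part, but the basket was placed before I found it, so it may be about 2 mm off the middle of the board.
- **Collar height:** the camera estimates put the stop 1.5 to 4 mm lower than where the hand met it. I trusted the force curve and the hidden stripe instead.
- **Spring force:** it read about 3 N below the stated 5 to 12 N.
- **Sideways force:** about 8 N remained on the hand at the end.

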